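# Lock the wash baskets into a tower, hang it up to drip, leave the bath ajar

### The arm

A 7-joint arm with a two-finger parallel gripper is mounted at the origin on a cart in front of the work surface, level with it; the furniture and walls round the work are solid. World frame = base frame: x ahead of the robot, y to its left, z up, the work surface at z = 0. Lengths are in m, angles in rad, forces in N, time in s.
With the tool pointing down it reaches from about 0.4 to 0.85 m from the base axis. Payload 10.4 kg.
Tool frame: the origin (TCP) lies midway between the tips of the shut fingers; the grasp point (between the pads) lies 19 mm behind it (grip_point_offset is the distance from the TCP to the grasp point, in m); y points along the fingers, z is the direction in which the jaws open and shut, and the axes are right-handed (so a half turn about y gives the same grasp; the last joint's range is limited). The gripper opens to 85 mm and grips with 20 to 120 N. Pads are 22 mm wide; open, the fingers measure 114 mm over their backs; the gripper's body (76 mm by 85 mm) begins 54 mm behind the grasp point. The pads swing forward as they close: fully open they stand 13 mm farther back than shut.
Start: joints at [1.325, 0.332, -0.065, 1.46, 0.022, 1.35, -0.088], TCP at [0.138, -0.61, 0.231] pointing down, gripper open.
Joint ranges: [-2.6, 2.6], [-0.5, 2.12], [-1.47, 1.34], [0.16, 2.42], [-1.27, 4.41], [0.06, 2.06], [-2.6, 2.6]. Speed limits (rad/s): [2.22, 2.22, 2.79, 2.79, 3.14, 3.14, 3.14].

### API

Orientations are given as a unit quaternion [x, y, z, w].
In Python, from workcell import * gives the robot as it stands.
- The arm moves only by the tool send_rows, never from a script. Its argument "motion" is a list of rows, each a list of 7 numbers: the opening in per cent of the stroke, from 0 (shut) to 100 (fully open), then the shift along the tool's x, y, z in m, then the turn, a rotation vector about the tool's x, y, z in rad. In form: [[claw, tx, ty, tz, ax, ay, az], ...]. A call has 1 to 10 rows; each row is the pose to reach, as a shift and turn from the pose commanded when the call began, along the tool's axes at that moment; what a row does not reach only later rows make up. A row lasts 1/12 s, in which the tool goes at most 41.7 mm and 7.16 degrees, less where a joint would pass 70% of its speed; a pose out of reach is approached as far as the arm can. A call with a gripper value outside its range is refused whole. The fingers move at their own pace and stop on an object; "squeeze" is the grip in N (left out, the last holds). Time passes only in rows, so rows that repeat a pose let the fingers close. It gives the time, the measured TCP pose, the force and the opening at its end, in the units of the state.
- get_obs(): the state, without advancing time (a new reading comes with each control period).
- camera(name): name is "side" or "top"; returns a dict with "pixels" (480x640x3 uint8, red, green, blue), "range_z" (480x640 float32, m along the optical axis (not along the pixel's ray), 0 where there is no reading), "fovy" (degrees; the focal length in pixels is half the picture's height over the tangent of half this angle, whatever the lens; pixels are square), "cx", "cy" (the principal point, pixels), "dist_coeffs" ([k1, k2, p1, p2, k3] as OpenCV has them; the pictures are not rectified), "view" (4x4, takes a point from world to camera coordinates). Camera axes: x right, y down, z forward; pixel columns grow to the right and rows downward; lengths in m; the calibration is good to about 2 mm. A picture is of the moment at which its call begins.
- hand_in(): hands the job in, once; it reports no verdict.
The state is a dict: "clock": time; "joint_pos": joint angles; "joint_velocities": joint speeds; "tau": joint torques, N m; "position": TCP position; "ee_rot": TCP orientation; "ft_force": force on the tool from outside, world axes, zero at the start; "torque": the same for the moment, N m; "grip_width": opening from 0.0 (shut) to 1.0 (fully open).
Only numpy, scipy, OpenCV 4.12 (cv2) and the standard library are available. Lean on these libraries where they do the work, as an engineer would, in place of code of your own. Each camera call takes 0.05 s, during which the arm holds its last target.

### The job

Close down the ultrasonic wash for the night: on the assembly stand, stack every wash basket that stands on the bench onto the bottom cup and put the hanger cap on top, turning each part clockwise a quarter turn to its stop so that it locks to the one below. Then lift the whole locked tower by the grip of its cap and hang it by the wire loop on the hook of the drip stand so that it hangs free; and raise the bath's stiff lid so that it stands open at about 45 degrees, to let the tank dry. Leave the two jars and the spirit lamp where they are.

Things in the scene. Friction and masses are not known exactly. Their poses are not given: they have to be found in the camera images.
- stand_top (a point): round weighted assembly stand (fixed, 92 mm across, steel, dark); this point is the centre of its upper face, 8 mm above the bench, on which the bottom cup stands. Two keys on the stand stop the cup from turning (about 6 degrees of play); the cup lifts straight off.
- bottom_cup_mid (a point): Bottom cup, lowest part of the tower, on the assembly stand from the start: like a basket but with plain sides, 58 mm diameter, wall 30 mm high, 90 g; this point is on its axis half-way up the wall, z up. Two outward lugs on its 36 mm spigot (9 mm high), at +x and -x.
- bottom_cup: The same cup, origin under its middle. Locking, all parts alike: set the upper part's skirt down on the lower part's shoulder, axes in line (2 mm play), its x axis square to the lower x axis (within 20 degrees); turn it CLOCKWISE seen from above 85 to 95 degrees to the stop, so x axes are parallel, either way round. Pitch when locked 30 mm, axial play 2 mm.
- basket_a_mid (a point): Round steel wash basket with pierced sides, 58 mm diameter, wall 30 mm high; this point is on its axis half-way up the wall, z up. On top a 36 mm spigot, 9 mm high, with two outward lugs, at +x and -x; underneath an open skirt with two inward lugs, also at +x and -x; ribs on the wall mark them too. 60 g. Baskets are alike; stack in any order; 2 to 4 are present.
- basket_b_mid (a point): Round steel wash basket with pierced sides, 58 mm diameter, wall 30 mm high; this point is on its axis half-way up the wall, z up. On top a 36 mm spigot, 9 mm high, with two outward lugs, at +x and -x; underneath an open skirt with two inward lugs, also at +x and -x; ribs on the wall mark them too. 60 g. Baskets are alike; stack in any order; 2 to 4 are present.
- basket_c_mid (a point): Round steel wash basket with pierced sides, 58 mm diameter, wall 30 mm high; this point is on its axis half-way up the wall, z up. On top a 36 mm spigot, 9 mm high, with two outward lugs, at +x and -x; underneath an open skirt with two inward lugs, also at +x and -x; ribs on the wall mark them too. 60 g. Baskets are alike; stack in any order; 2 to 4 are present.
- basket_d_mid (a point): Round steel wash basket with pierced sides, 58 mm diameter, wall 30 mm high; this point is on its axis half-way up the wall, z up. On top a 36 mm spigot, 9 mm high, with two outward lugs, at +x and -x; underneath an open skirt with two inward lugs, also at +x and -x; ribs on the wall mark them too. 60 g. Baskets are alike; stack in any order; 2 to 4 are present.
- cap_grip (a point): Hanger cap (steel, 70 g): 58 mm round cap, 14 mm high, with a basket's skirt and inward lugs (at +x and -x); over it a wire loop, and on the loop a black flat grip 12 mm thick along x, 28 mm wide along y, 32 mm high. This point is the grip's centre, 70 mm above the cap's underside; z up. Locks like a basket (see the bottom cup).
- cap: the same hanger cap, origin at the centre of its underside, same axes
- cap_loop (a point): point of the hanger cap 45 mm above its underside, on its axis: where the centre of the hook's 8 mm bar lies when the cap hangs on it. The loop (5 mm wire, in the cap's y-z plane, peaked at the top) is open along x; its opening reaches 35 mm wide and from 31 mm below this point to about 5 mm above it.
- hook_bar (a point): Hook of the drip stand (fixed, steel): level 8 mm round bar, axis 245 mm above the bench, along this frame's x from its 12 mm post (axis at x = +58 mm, no higher than the bar) to the upturned tip at x = -41 mm, whose top is 16 mm above the bar's axis. This point is on the bar's axis at the place to hang; the loop goes on over the tip, moving along +x, then down.
- drip_stand: the same drip stand, origin on the bench straight below the hanging place, same axes. Its foot is a plate with a low rim, 11 mm high. Keep clear of the bench lamp (its head hangs 0.21 to 0.29 m above the bench, from 0.33 m left of the robot outward; its arm slants behind the hook, 0.31 m up) and of the shelf, 0.45 m up, edge at x = 0.71 m.
- lid (a joint): angle of the bath's lid: 0 shut, 0.785 = 45 degrees, opens upward to 1.75; stiff friction hinge (0.3 N m), stays where it is left
- lid_hinge (a point): middle of the lid's hinge line, on the far upper edge of the steel ultrasonic bath (120 mm deep, 170 mm wide, 72 mm high, fixed); the lid turns about this frame's y axis. -x points to the bath's front, z up; this frame does not move with the lid
- lid_knob (a point): centre of the black round knob on the lid, 20 mm diameter, 20 mm high about this point, on a thinner neck; it stands 100 mm in front of the hinge line (along the lid) and 23 mm above the hinge line's plane; moves with the lid; z is the knob's axis. The lid's upper face is 17 mm below this point
- talc_jar: small white jar with a lid, 39 mm across, 62 mm high, origin under its middle: leave alone
- flux_jar: small brown jar with a dark lid, 43 mm across, 55 mm high, origin under its middle: leave alone
- spirit_lamp: round glass spirit lamp, 66 mm across, 69 mm high, origin under its middle: leave alone

How it is judged:
By the outcome, as a careful person would: the job done as asked, in the order asked, and still so for the second after the job is handed in, with the robot touching nothing.
Of basket_a, basket_b, basket_c, basket_d only 2 to 4 are there at a start; the rules pass over those that are not, and their reading is None.
At some moment in a run one of basket_a, basket_b, basket_c, basket_d, cap may be knocked a few centimetres aside while the robot is not near it.
It also fails if it takes over 210 s, if anything falls off the work surface, if the arm or the gripper's body presses on something with over 40 N, if the wrist force passes 120 N, or if a joint passes its speed limit or range.

## Working session

There is one attempt and no reset: what is moved stays moved. The work goes in short steps, Python scripts to look and compute and a tool call to move; the robot and the scene stay as the last step left them, time stands still between calls to the robot, and variables do not carry over. Pictures are saved under pics/ and viewed, and the job is handed in when it is done.

Besides the shell and the picture viewer there is one more tool, called as a command line: name --pt "numbers of a row" for each row, then --argument value for the rest. send_rows: Moves the arm, as the interface text tells. Its arguments: {"type":"object","properties":{"motion":{"type":"array"},"squeeze":{"type":"number"}},"required":["motion"]}

```bash
ls; mkdir -p pics; python3 - <<'E'
from workcell import *
import cv2
o=get_obs()
print(o)
for n in ("side","top"):
    c=camera(n)
    cv2.imwrite(f"pics/{n}0.png",c["pixels"][:,:,::-1])
    print(n,c["fovy"],c["cx"],c["cy"],c["dist_coeffs"],c["view"].round(3).tolist() if hasattr(c["view"],'round') else c["view"])
E
```

```text
pics
{'clock': 0.0, 'joint_pos': array([ 1.32538966,  0.33289635, -0.06467567,  1.46094248,  0.02160901,
        1.34990089, -0.08849048]), 'joint_velocities': array([ 0.00030479, -0.00037831,  0.0003986 , -0.00018308, -0.00291037,
       -0.00135791, -0.00080571]), 'tau': array([ 4.01588632e-04, -6.25440717e+01,  4.94728459e-02, -3.91617107e+01,
        1.63824140e-02,  9.66484426e-03,  9.91041361e-06]), 'position': array([ 0.13799905, -0.6091884 ,  0.23050003]), 'ee_rot': array([-0.0787009 ,  0.70322876, -0.70221706,  0.07852817]), 'ft_force': array([ 0.67314616, -0.19847913, -0.12351728]), 'torque': array([-0.0122139 , -0.02186201,  0.00557464]), 'grip_width': 0.9975767006596209}
side 46.77994956728073 322.9964616552463 242.09323944511664 [-0.11787385  0.          0.          0.          0.        ] [[0.999, 0.052, -0.011, -0.554], [0.027, -0.673, -0.739, 0.052], [-0.046, 0.738, -0.674, 1.231], [0.0, 0.0, 0.0, 1.0]]
top 51.21987664175042 334.16060088746264 236.90678890788416 [-0.1253233  0.         0.         0.         0.       ] [[-0.026, -1.0, -0.017, -0.036], [-0.996, 0.028, -0.08, 0.578], [0.08, 0.015, -0.997, 1.28], [0.0, 0.0, 0.0, 1.0]]
```

View pics/side0.png

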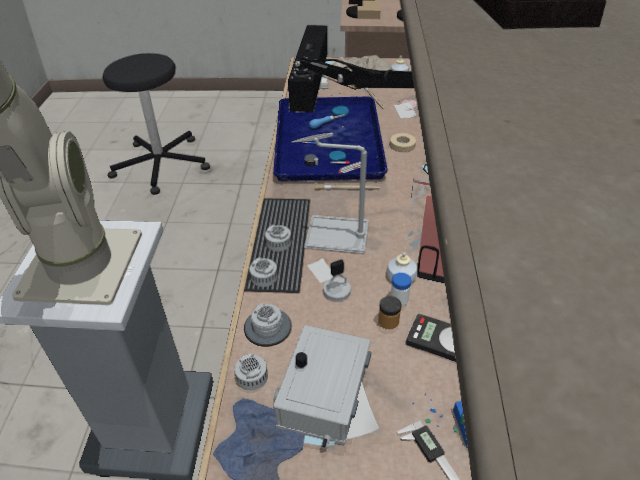

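View pics/top0.png

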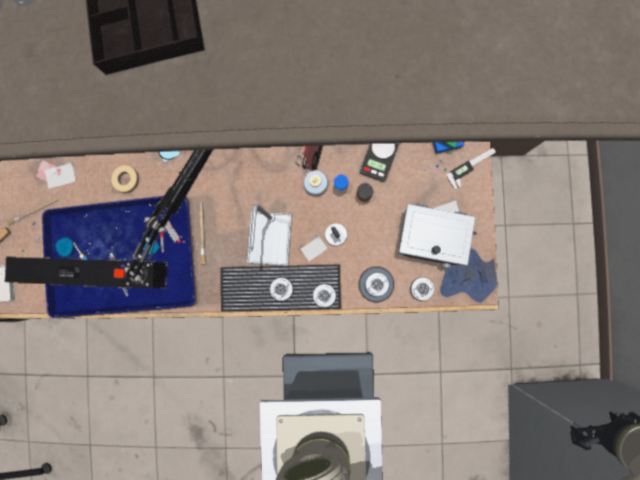

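```bash
cat > h.py <<'E'
from workcell import *
import numpy as np, cv2
from scipy.spatial.transform import Rotation as Rot
def cam(n):
    c=camera(n); f=240/np.tan(np.radians(c["fovy"])/2)
    c["K"]=np.array([[f,0,c["cx"]],[0,f,c["cy"]],[0,0,1.]]); c["d"]=np.array(c["dist_coeffs"],float)
    c["V"]=np.array(c["view"]); 
    u,v=np.meshgrid(np.arange(640.),np.arange(480.))
    n_=cv2.undistortPoints(np.stack([u,v],-1).reshape(-1,1,2),c["K"],c["d"]).reshape(480,640,2)
    z=c["range_z"]; P=np.concatenate([n_*z[...,None],z[...,None]],-1)
    R,t=c["V"][:3,:3],c["V"][:3,3]
    W=(P-t)@R; W[z<=0]=np.nan
    c["W"]=W; return c
def proj(c,p):
    R,t=c["V"][:3,:3],c["V"][:3,3]
    q=cv2.projectPoints(np.atleast_2d(np.asarray(p,float)),cv2.Rodrigues(R)[0],t,c["K"],c["d"])[0].reshape(-1,2)
    return q
def save(name,img,box=None,s=1):
    if box: x0,y0,x1,y1=box; img=img[y0:y1,x0:x1]
    img=cv2.resize(np.ascontiguousarray(img[:,:,::-1]),None,fx=s,fy=s,interpolation=cv2.INTER_CUBIC)
    cv2.imwrite("pics/"+name,img)
E
python3 - <<'E'
from h import *
s=cam("side");t=cam("top")
np.savez("/tmp/c0.npz",s=s["W"],t=t["W"],si=s["pixels"],ti=t["pixels"])
save("s1.png",s["pixels"],(220,210,420,360),4)
save("s2.png",s["pixels"],(220,330,420,480),4)
save("t1.png",t["pixels"],(210,190,410,320),4)
save("t2.png",t["pixels"],(340,190,500,310),5)
for n,c in (("s",s),("t",t)):
    print(n,"cam pos",(-c["V"][:3,:3].T@c["V"][:3,3]).round(3))
for p in [(278,232),(263,265),(251,360),(267,313),(337,268),(302,360)]:
    print(p,s["W"][p[1],p[0]].round(4))
for p in [(281,289),(324,295),(422,289),(376,284),(336,234),(435,250),(261,210)]:
    print(p,t["W"][p[1],p[0]].round(4))
E
```

```text
s cam pos [ 0.608 -0.845  0.862]
t cam pos [ 0.472 -0.07   1.321]
(278, 232) [0.4495 0.0863 0.0387]
(263, 265) [ 0.4298 -0.0216  0.0402]
(251, 360) [ 0.4393 -0.2628  0.0383]
(267, 313) [ 0.4556 -0.1561  0.0442]
(337, 268) [ 0.5869 -0.0554  0.0716]
(302, 360) [ 0.5373 -0.3055  0.1047]
(281, 289) [nan nan nan]
(324, 295) [ 0.4271 -0.0215  0.036 ]
(422, 289) [ 0.4354 -0.2724  0.0369]
(376, 284) [ 0.4517 -0.1546  0.0438]
(336, 234) [ 0.5787 -0.0568  0.0827]
(435, 250) [ 0.531  -0.2971  0.1047]
(261, 210) [0.6302 0.1131 0.1838]
```

```bash
python3 - <<'E'
from h import *
o=get_obs(); print(Rot.from_quat(o["ee_rot"]).as_matrix().round(3))
E
```

```text
[[-0.975 -0.     0.221]
 [-0.221  0.001 -0.975]
 [ 0.    -1.    -0.001]]
```

View pics/s1.png

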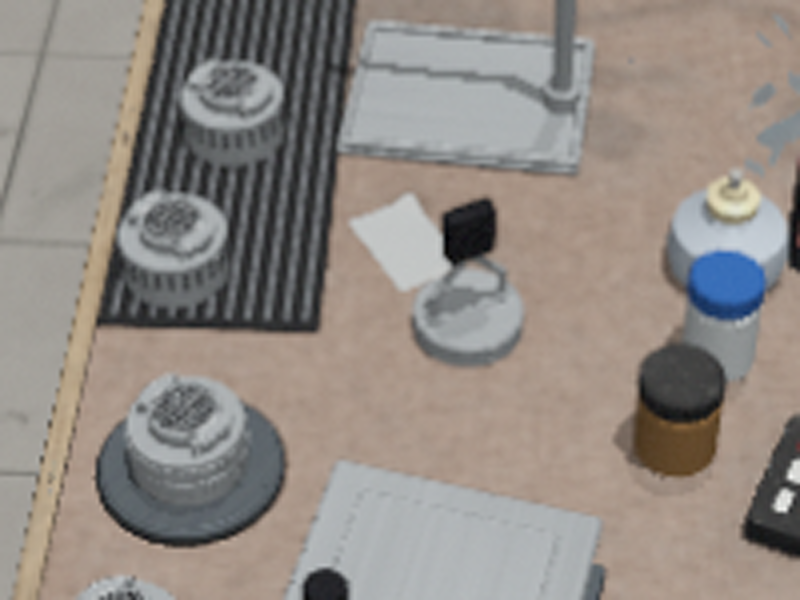

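View pics/s2.png

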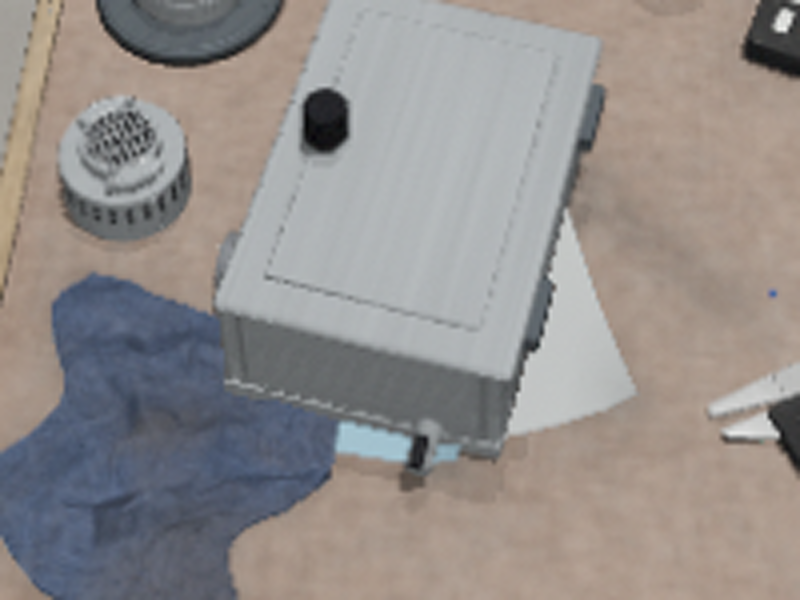

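View pics/t1.png

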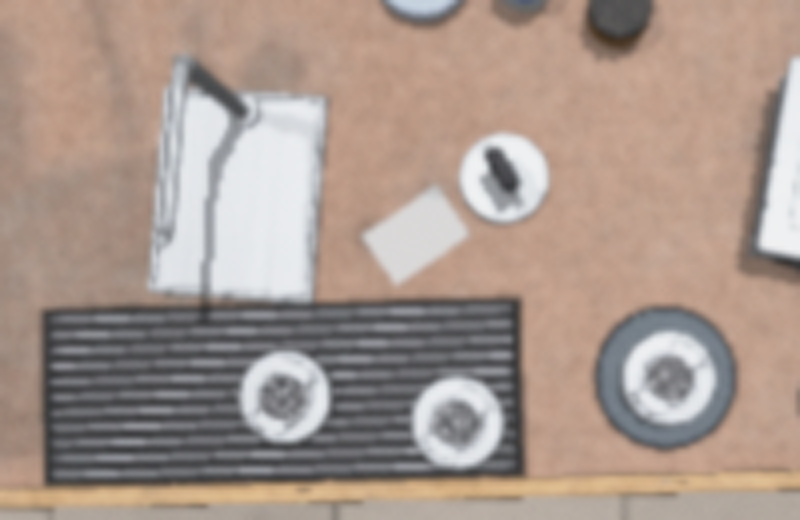

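View pics/t2.png

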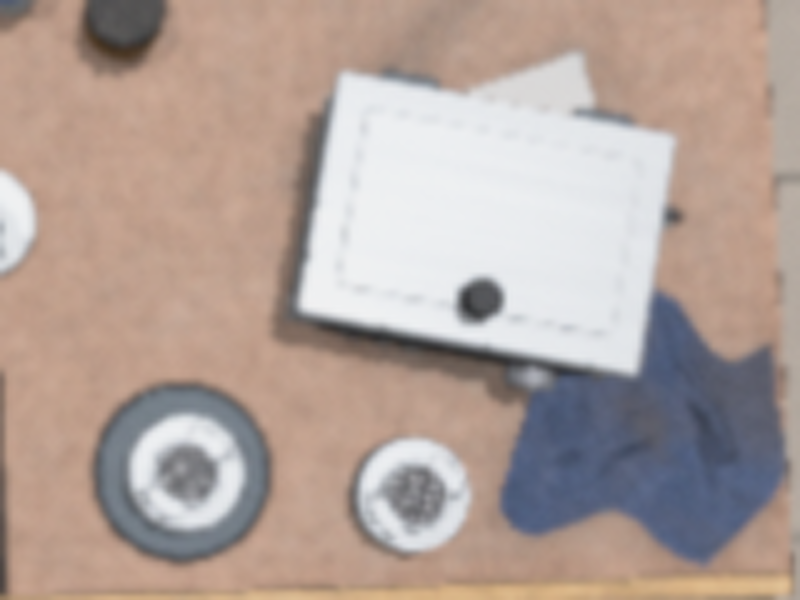

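```bash
cat >> h.py <<'E'
def ortho(c,cx,cy,z,half=0.045,n=360):
    # world-aligned view: up = +x, left = +y
    g=np.linspace(-half,half,n); X,Y=np.meshgrid(-g,-g,indexing='ij')
    p=np.stack([cx+X,cy+Y,np.full_like(X,z)],-1).reshape(-1,3)
    q=proj(c,p).astype(np.float32).reshape(n,n,2)
    return cv2.remap(c["pixels"],q[...,0],q[...,1],cv2.INTER_CUBIC), cv2.remap(c["W"][...,2].astype(np.float32),q[...,0],q[...,1],cv2.INTER_NEAREST)
def circ(c,cx,cy,zt,r=0.05,lo=-0.006,hi=0.004):
    W=c["W"]; m=(np.hypot(W[...,0]-cx,W[...,1]-cy)<r)&(W[...,2]>zt+lo)&(W[...,2]<zt+hi)
    return W[m]
E
python3 - <<'E'
from h import *
s=cam("side");t=cam("top")
cs={"c":(.452,-.155,.038),"r":(.438,-.268,.03),"m":(.429,-.022,.03),"l":(.447,.085,.03)}
rows=[]
for n,(x,y,z) in cs.items():
    for zz in (z,z+.009):
        pass
    imgs=[]
    for c in (t,s):
        im,h=ortho(c,x,y,z+.007,n=200)
        imgs.append(im)
        hh=np.clip((h-(z-.005))/(0.02)*255,0,255); hh=np.nan_to_num(hh).astype(np.uint8)
        imgs.append(cv2.cvtColor(cv2.resize(hh,(200,200)),cv2.COLOR_GRAY2RGB))
    rows.append(np.hstack(imgs))
    for nm,c in (("t",t),("s",s)):
        P=circ(c,x,y,z,.05,-.003,.003); Q=circ(c,x,y,z+.0085,.03,-.003,.003)
        (a,b),r=cv2.minEnclosingCircle(P[:,:2].astype(np.float32)*1000)
        print(n,nm,len(P),"rim circle",a,b,r,"z",np.median(P[:,2]),"spigot",len(Q),Q.mean(0) if len(Q) else None)
save("o1.png",np.vstack(rows),None,0.75*1)
E
```

```text
c t 170 rim circle 451.5412902832031 -157.6861572265625 29.085311889648438 z 0.03737652748522072 spigot 144 [ 0.45241465 -0.15819958  0.04597474]
c s 252 rim circle 454.8434753417969 -156.74786376953125 30.61032485961914 z 0.037781812067586115 spigot 284 [ 0.45353468 -0.15582009  0.04646861]
r t 150 rim circle 436.8642272949219 -273.5628967285156 29.425668716430664 z 0.029716445493763864 spigot 147 [ 0.43671818 -0.27365835  0.0383341 ]
r s 307 rim circle 438.07476806640625 -273.5089111328125 29.691804885864258 z 0.029590321654147565 spigot 321 [ 0.43801564 -0.27302911  0.03790424]
m t 158 rim circle 426.9617004394531 -21.790884017944336 28.96869468688965 z 0.029667137863506186 spigot 134 [ 0.42661511 -0.02124015  0.03813539]
m s 173 rim circle 428.86859130859375 -19.740440368652344 29.66971778869629 z 0.02908625929159339 spigot 192 [ 0.42922233 -0.02085675  0.03762758]
l t 147 rim circle 446.90911865234375 89.73774719238281 29.439329147338867 z 0.029352849735407516 spigot 140 [0.4458673  0.09042601 0.03798546]
l s 135 rim circle 448.19781494140625 89.87913513183594 29.364351272583008 z 0.02935554364702082 spigot 156 [0.44856327 0.0913746  0.03764489]
```

View pics/o1.png

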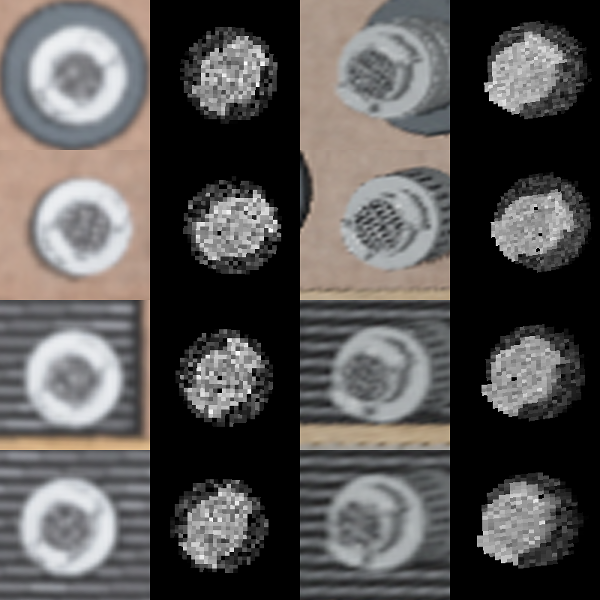

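```bash
cat >> h.py <<'E'
def part(cams,x,y,zs):
    """center from shoulder rim, yaw of lugs from spigot-top points; zs shoulder z"""
    out=[]
    for c in cams:
        W=c["W"]; d=np.hypot(W[...,0]-x,W[...,1]-y)
        m=(d<.045)&(W[...,2]>zs-.003)&(W[...,2]<zs+.014); P=W[m][:,:2].astype(np.float32)
        (a,b),r=cv2.minEnclosingCircle(P*1000)
        m=(d<.045)&(W[...,2]>zs+.0055)&(W[...,2]<zs+.014); Q=W[m][:,:2]
        q=Q-np.median(Q,0); 
        C=q.T@q; w,v=np.linalg.eigh(C); yaw=np.degrees(np.arctan2(v[1,1],v[0,1]))%180
        out.append((a/1000,b/1000,r/1000,len(Q),yaw,(w[1]/w[0])**.5,Q.mean(0).round(4)))
    return out
E
python3 - <<'E'
from h import *
S=[cam("side") for _ in range(2)];T=[cam("top") for _ in range(2)]
cs={"c":(.453,-.156,.038),"r":(.438,-.273,.03),"m":(.429,-.021,.03),"l":(.447,.090,.03)}
for n,v in cs.items():
    for o in part(T+S,*v): print(n,[np.round(q,4) for q in o])
s,t=S[0],T[0]
# cap: points
for nm,c in (("t",t),("s",s)):
    W=c["W"]; d=np.hypot(W[...,0]-.578,W[...,1]+.056)
    m=(d<.05)&(W[...,2]>.010)&(W[...,2]<.018); P=W[m]
    print(nm,"cap disc",cv2.minEnclosingCircle(P[:,:2].astype(np.float32)*1000), np.median(P[:,2]))
    m=(d<.05)&(W[...,2]>.055)&(W[...,2]<.1); P=W[m]
    q=P[:,:2]; r=cv2.minAreaRect(q.astype(np.float32)*1000); print("grip",len(P),P.mean(0),P.max(0),P.min(0),r)
E
```

```text
c [np.float64(0.452), np.float64(-0.1579), np.float64(0.0289), np.int64(158), np.float64(134.9763), np.float64(1.4888), array([ 0.4517, -0.158 ])]
c [np.float64(0.4521), np.float64(-0.158), np.float64(0.0288), np.int64(152), np.float64(137.3565), np.float64(1.4466), array([ 0.4516, -0.1579])]
c [np.float64(0.4533), np.float64(-0.155), np.float64(0.03), np.int64(290), np.float64(141.388), np.float64(1.4765), array([ 0.4536, -0.1553])]
c [np.float64(0.4537), np.float64(-0.1554), np.float64(0.0306), np.int64(291), np.float64(139.4119), np.float64(1.4354), array([ 0.4537, -0.1558])]
r [np.float64(0.4368), np.float64(-0.2737), np.float64(0.0294), np.int64(156), np.float64(116.3442), np.float64(1.6166), array([ 0.4364, -0.2738])]
r [np.float64(0.4362), np.float64(-0.2738), np.float64(0.0295), np.int64(151), np.float64(117.5213), np.float64(1.4502), array([ 0.4367, -0.2737])]
r [np.float64(0.4378), np.float64(-0.2733), np.float64(0.03), np.int64(322), np.float64(115.1986), np.float64(1.4886), array([ 0.438 , -0.2735])]
r [np.float64(0.4383), np.float64(-0.2735), np.float64(0.0295), np.int64
[... 1182 characters left out ...]
at64(147.9135), np.float64(1.4423), array([0.4489, 0.0895])]
t cap disc ((585.5116577148438, -55.27942657470703), 28.9903621673584) 0.013154064997997598
grip 59 [ 0.58470785 -0.05583207  0.08225059] [ 0.59893841 -0.0471268   0.08843979] [ 0.57219773 -0.06434138  0.05644239] ((585.4234008789062, -55.59864044189453), (27.152965545654297, 12.151578903198242), 25.775419235229492)
s cap disc ((585.2376098632812, -53.888641357421875), 29.765140533447266) 0.013024849405937414
grip 189 [ 0.58574572 -0.05733439  0.07430311] [ 0.59898296 -0.04439911  0.0889863 ] [ 0.57277284 -0.06594393  0.05564229] ((585.4067993164062, -54.54830551147461), (28.569486618041992, 14.361719131469727), 30.825807571411133)
```

```bash
cat >> h.py <<'E'
def tgt(psi,tilt=0,taxis=None):
    p=np.radians(psi); y=np.array([0,0,-1.]); z=np.array([np.cos(p),np.sin(p),0]); return np.column_stack([np.cross(y,z),y,z])
def go(pos,psi,R=None):
    o=get_obs(); R0=Rot.from_quat(o["ee_rot"]); R1=Rot.from_matrix(tgt(psi) if R is None else R)
    d=R0.inv().apply(np.asarray(pos)-o["position"]); 
    rv=(R0.inv()*R1).as_rotvec()
    print("t %.2f shift"%o["clock"],d.round(4),"rot",rv.round(4),"rows>=",max(np.linalg.norm(d)/.0417,np.degrees(np.linalg.norm(rv))/7.16).round(1))
def st():
    o=get_obs(); R=Rot.from_quat(o["ee_rot"]).as_matrix()
    print("t %.2f pos"%o["clock"],o["position"].round(4),"psi %.1f"%np.degrees(np.arctan2(R[1,2],R[0,2])),"ydir",R[:,1].round(3),"q",o["joint_pos"].round(2),"F",o["ft_force"].round(1),"M",o["torque"].round(2),"w",round(o["grip_width"],3))
E
python3 - <<'E'
from h import *
s=cam("side");t=cam("top")
# hook bar points z .235-.275
for nm,c in (("s",s),("t",t)):
    W=c["W"]; m=(W[...,2]>.225)&(W[...,2]<.28)&(W[...,0]>.45)&(W[...,0]<.75)&(W[...,1]>.0)&(W[...,1]<.25)
    P=W[m]; o=P[np.argsort(P[:,0])]
    print(nm,len(P)); 
    for i in range(0,len(o),max(1,len(o)//22)): print(o[i].round(4))
    L=np.nanmedian
    m=(W[...,2]>.1)&(W[...,2]<.13)&(np.hypot(W[...,0]-.531,W[...,1]+.3)<.05); P=W[m]; print("knob",len(P),P.mean(0),P.max(0),P.min(0))
    m=(W[...,2]>.075)&(W[...,2]<.097)&(W[...,0]>.4)&(W[...,0]<.75)&(W[...,1]<-.15)&(W[...,1]>-.5); P=W[m]; r=cv2.minAreaRect(P[:,:2].astype(np.float32)*1000); print("lid",r,cv2.boxPoints(r).round(0).tolist(),np.median(P[:,2]))
go((.4373,-.2736,.15),26)
save("hk.png",s["pixels"],(290,120,390,260),5)
E
```

```text
s 296
[0.5346 0.1303 0.2516]
[0.5391 0.1236 0.2511]
[0.543  0.127  0.2515]
[0.5492 0.1242 0.2462]
[0.5554 0.1238 0.2441]
[0.5617 0.1208 0.2485]
[0.5697 0.1252 0.2459]
[0.5758 0.1249 0.2487]
[0.582  0.122  0.2483]
[0.5901 0.1256 0.2462]
[0.5964 0.1197 0.2477]
[0.6025 0.119  0.2459]
[0.6087 0.1181 0.2442]
[0.6167 0.1154 0.2485]
[0.6228 0.1227 0.2488]
[0.627  0.12   0.2434]
[0.6296 0.1146 0.2276]
[0.6331 0.1196 0.2439]
[0.6355 0.1163 0.234 ]
[0.6396 0.1204 0.2338]
[0.7335 0.0281 0.2305]
[0.7402 0.0268 0.2387]
[0.7442 0.0264 0.2368]
knob 110 [ 0.53566607 -0.30061663  0.10550886] [ 0.54515419 -0.28985635  0.109297  ] [ 0.52671428 -0.30836414  0.10002177]
lid ((575.148681640625, -307.470947265625), (176.45352172851562, 127.62603759765625), 77.14695739746094) [[493.0, -379.0], [618.0, -408.0], [657.0, -236.0], [533.0, -207.0]] 0.08059082771591732
t 198
[0.5323 0.1242 0.2565]
[0.5386 0.1259 0.2584]
[0.5435 0.1233 0.2486]
[0.5479 0.1235 0.2471]
[0.5524 0.1281 0.2458]
[0.5588 0.1255 0.2475]
[0.5649 0.1225 0.2515]
[0.5693 0.1227 0.25  ]
[0.5741 0.1194 0.2438]
[0.5785 0.1255 0.246 ]
[0.5847 0.1229 0.2482]
[0.5911 0.1205 0.2485]
[0.5956 0.1165 0.2463]
[0.5999 0.1205 0.2481]
[0.6047 0.1231 0.2453]
[0.611  0.1164 0.2456]
[0.6177 0.1186 0.2456]
[0.6219 0.1141 0.2457]
[0.6265 0.1122 0.2437]
[0.6289 0.1107 0.2259]
[0.6341 0.1154 0.2373]
[0.7283 0.0281 0.2335]
knob 55 [ 0.53429223 -0.30042634  0.10499967] [ 0.54329554 -0.29067485  0.11027273] [ 0.52575318 -0.3104332   0.10026364]
lid ((573.1783447265625, -308.56304931640625), (173.87982177734375, 124.79554748535156), 77.46357727050781) [[493.0, -380.0], [615.0, -407.0], [653.0, -237.0], [531.0, -210.0]] 0.08008368655455884
t 0.60 shift [-0.366   0.0813 -0.2616] rot [-1.0000e-04 -1.8018e+00  1.0000e-04] rows>= 14.4
```

View pics/hk.png

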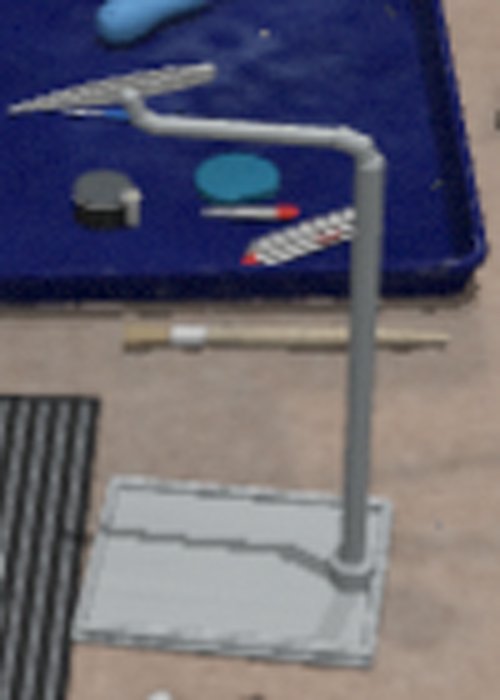

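send_rows --pt "90 -0.366 0.08 -0.2616 0 -1.8 0" --pt "90 -0.366 0.08 -0.2616 0 -1.8 0" --pt "90 -0.366 0.08 -0.2616 0 -1.8 0" --pt "90 -0.366 0.08 -0.2616 0 -1.8 0" --pt "90 -0.366 0.08 -0.2616 0 -1.8 0" --pt "90 -0.366 0.08 -0.2616 0 -1.8 0" --pt "90 -0.366 0.08 -0.2616 0 -1.8 0" --pt "90 -0.366 0.08 -0.2616 0 -1.8 0" --pt "90 -0.366 0.08 -0.2616 0 -1.8 0" --pt "90 -0.366 0.08 -0.2616 0 -1.8 0" --squeeze 40

```text
clock: 1.43
position: [0.4119, -0.3016, 0.1584]
ee_rot: [0.477, -0.522, 0.523, -0.476]
ft_force: [1.0, 0.4, -0.2]
grip_width: 0.898
```

```bash
python3 -c "
from h import *
st(); go((.4373,-.2736,.10),26)"
```

```text
t 1.43 pos [ 0.4119 -0.3016  0.1584] psi -5.3 ydir [ 0.001 -0.001 -1.   ] q [ 0.98  0.17 -0.47  1.83  0.08  1.16  0.38] F [ 1.   0.4 -0.2] M [-0.04 -0.05 -0.04] w 0.898
t 1.43 shift [-0.0303  0.0584  0.0227] rot [-5.000e-04 -5.459e-01  1.000e-03] rows>= 4.4
```

send_rows --pt "90 -0.0303 0.0584 0.0227 0 -0.546 0" --pt "90 -0.0303 0.0584 0.0227 0 -0.546 0" --pt "90 -0.0303 0.0584 0.0227 0 -0.546 0" --pt "90 -0.0303 0.0584 0.0227 0 -0.546 0" --pt "90 -0.0303 0.0584 0.0227 0 -0.546 0" --pt "90 -0.0303 0.0584 0.0227 0 -0.546 0"

```text
clock: 1.93
position: [0.4365, -0.2752, 0.0999]
ee_rot: [-0.599, 0.376, -0.376, 0.599]
ft_force: [-0.0, -0.9, -1.0]
grip_width: 0.896
```

```bash
python3 -c "
from h import *
st(); go((.4373,-.2736,.002),26)
s=cam('side'); save('a1.png',s['pixels'],(190,280,390,430),4)
for o in part([s],.438,-.273,.03): print(o)
"
```

```text
t 1.93 pos [ 0.4365 -0.2752  0.0999] psi 25.8 ydir [ 0.  0. -1.] q [ 0.97  0.26 -0.55  1.88  0.16  1.05  0.8 ] F [-0.  -0.9 -1. ] M [-0.   -0.06  0.02] w 0.896
t 1.93 shift [-0.0011  0.0979  0.0014] rot [-0.0001 -0.0034 -0.0001] rows>= 2.3
(0.438380126953125, -0.2731321716308594, 0.029581754684448243, 323, np.float64(113.74172635025991), np.float64(1.4635236127310365), array([ 0.4382, -0.2734]))
```

View pics/a1.png

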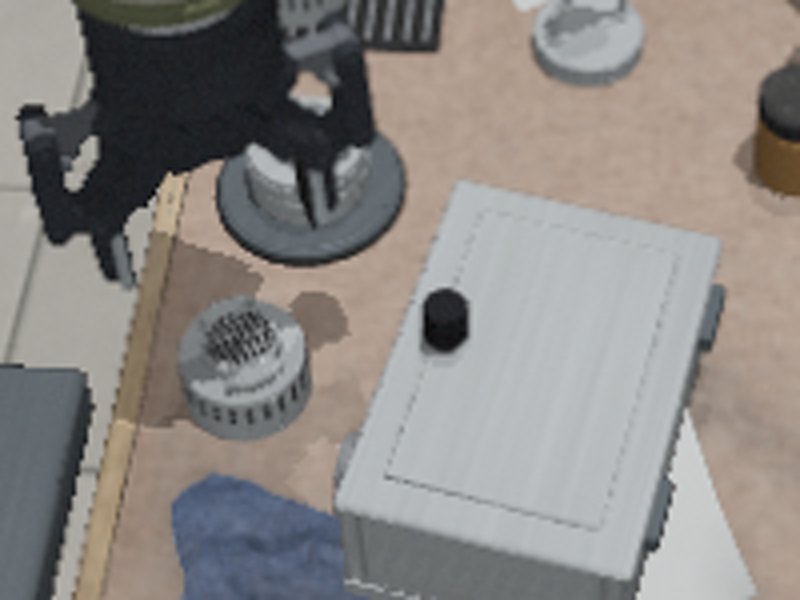

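send_rows --pt "90 -0.001 0.035 0.0014 0 0 0" --pt "90 -0.001 0.07 0.0014 0 0 0" --pt "90 -0.001 0.098 0.0014 0 0 0" --pt "90 -0.001 0.098 0.0014 0 0 0" --pt "90 -0.001 0.098 0.0014 0 0 0"

```text
clock: 2.4
position: [0.4367, -0.2733, 0.0016]
ee_rot: [-0.598, 0.378, -0.376, 0.598]
ft_force: [0.8, 0.3, 0.4]
grip_width: 0.902
```

```bash
python3 -c "
from h import *
st()
s=cam('side'); save('a2.png',s['pixels'],(190,300,340,410),5)
"
```

```text
t 2.40 pos [ 0.4367 -0.2733  0.0016] psi 25.6 ydir [-0.002  0.002 -1.   ] q [ 0.92  0.41 -0.52  1.94  0.26  0.86  0.72] F [0.8 0.3 0.4] M [ 0.01 -0.01 -0.01] w 0.902
```

View pics/a2.png

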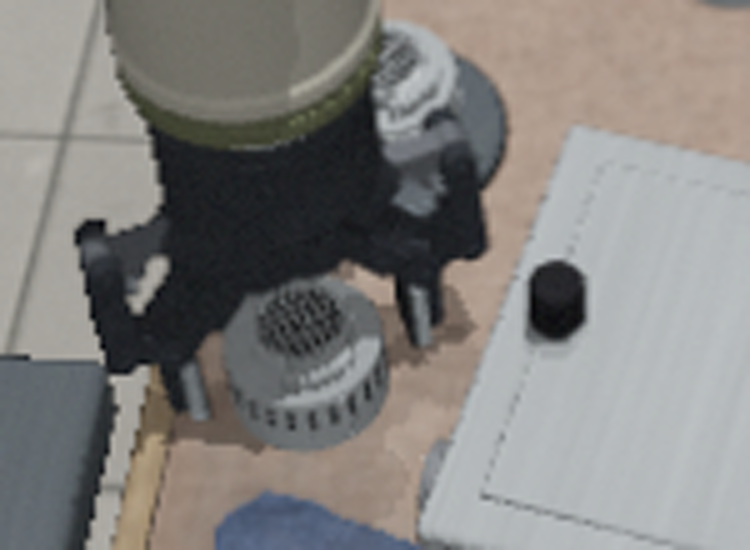

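send_rows --pt "0 0 0 0 0 0 0" --pt "0 0 0 0 0 0 0" --pt "0 0 0 0 0 0 0" --pt "0 0 0 0 0 0 0" --pt "0 0 0 0 0 0 0" --pt "0 0 0 0 0 0 0" --squeeze 40

```text
clock: 2.95
position: [0.4387, -0.2746, 0.0043]
ee_rot: [0.599, -0.375, 0.378, -0.598]
ft_force: [-2.4, 1.7, 8.0]
grip_width: 0.662
```

```bash
python3 -c "
from h import *
st()
s=cam('side'); t=cam('top'); save('a3.png',s['pixels'],(190,300,340,410),5)
for o in part([s,t],.438,-.273,.03): print(o)
"
```

```text
t 2.95 pos [ 0.4387 -0.2746  0.0043] psi 25.6 ydir [ 0.003 -0.002 -1.   ] q [ 0.92  0.4  -0.52  1.94  0.26  0.86  0.72] F [-2.4  1.7  8. ] M [ 0.26  0.31 -0.05] w 0.662
(0.4397452087402344, -0.2755185546875, 0.04182067108154297, 332, np.float64(26.720447263018173), np.float64(1.2835301566052773), array([ 0.4404, -0.2752]))
(0.44609796142578123, -0.25221136474609374, 0.028301013946533202, 2, np.float64(3.138960728590547), np.float64(inf), array([ 0.4374, -0.2492]))h.py:41: RuntimeWarning: divide by zero encountered in scalar divide
  out.append((a/1000,b/1000,r/1000,len(Q),yaw,(w[1]/w[0])**.5,Q.mean(0).round(4)))
```

View pics/a3.png

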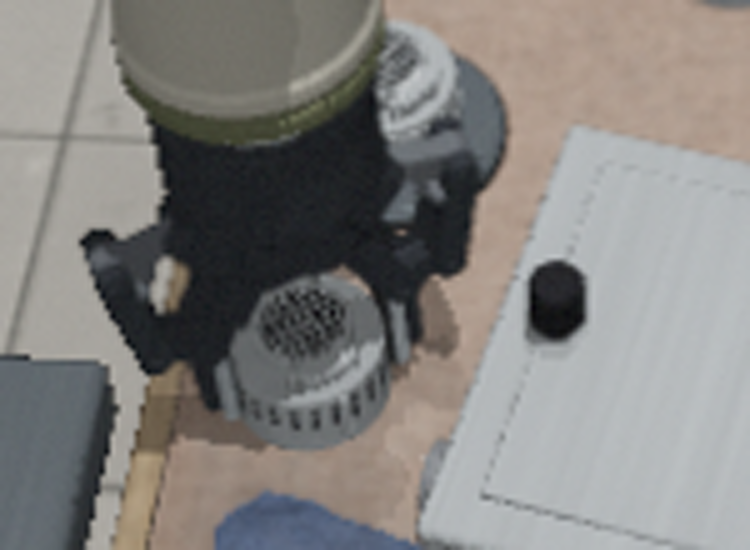

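```bash
python3 -c "
from h import *
go((.4387,-.2746,.09),25.6)
R=tgt(25.6); print((R.T@(np.array([.4528,-.1566,.085])-np.array([.4387,-.2746,.0043]))).round(4))"
```

```text
t 3.05 shift [ 0.0003 -0.0857  0.0002] rot [-0.0015  0.0006  0.0034] rows>= 2.1
[-0.1003 -0.0807  0.0637]
```

send_rows --pt "0 0 -0.04 0 0 0 0" --pt "0 0 -0.083 0 0 0 0" --pt "0 -0.033 -0.083 0.021 0 0.12 0" --pt "0 -0.066 -0.083 0.042 0 0.24 0" --pt "0 -0.1 -0.083 0.0637 0 0.36 0" --pt "0 -0.1 -0.083 0.0637 0 0.48 0" --pt "0 -0.1 -0.083 0.0637 0 0.6 0" --pt "0 -0.1 -0.083 0.0637 0 0.72 0" --pt "0 -0.1 -0.083 0.0637 0 0.84 0" --pt "0 -0.1 -0.083 0.0637 0 0.96 0"

```text
clock: 3.88
position: [0.452, -0.1562, 0.0864]
ee_rot: [0.355, -0.611, 0.612, -0.356]
ft_force: [0.2, -0.9, -1.3]
grip_width: 0.656
```

```bash
python3 -c "
from h import *
st(); go((.4528,-.1566,.085),-42)"
```

```text
t 3.88 pos [ 0.452  -0.1562  0.0864] psi -29.7 ydir [ 0.002 -0.001 -1.   ] q [ 0.73  0.19 -0.53  1.98  0.12  0.99 -0.37] F [ 0.2 -0.9 -1.3] M [ 0.02  0.04 -0.02] w 0.656
t 3.88 shift [0.     0.0014 0.0009] rot [-2.500e-03  2.151e-01 -1.000e-04] rows>= 1.7
```

send_rows --pt "0 0 0.001 0.001 0 0.215 0" --pt "0 0 0.001 0.001 0 0.215 0" --pt "0 0 0.001 0.001 0 0.215 0" --pt "0 0 0.001 0.001 0 0.215 0"

```text
clock: 4.22
position: [0.4527, -0.1566, 0.085]
ee_rot: [0.29, -0.644, 0.645, -0.291]
ft_force: [0.2, 0.5, -0.4]
grip_width: 0.659
```

```bash
python3 -c "
from h import *
st()
s=cam('side'); t=cam('top'); save('a4.png',s['pixels'],(190,240,340,350),5); save('a4t.png',t['pixels'],(320,230,440,330),5)
"
```

```text
t 4.22 pos [ 0.4527 -0.1566  0.085 ] psi -41.5 ydir [ 0.002 -0.001 -1.   ] q [ 0.71  0.19 -0.51  1.98  0.11  0.99 -0.58] F [ 0.2  0.5 -0.4] M [ 0.04 -0.02 -0.03] w 0.659
```

View pics/a4.png

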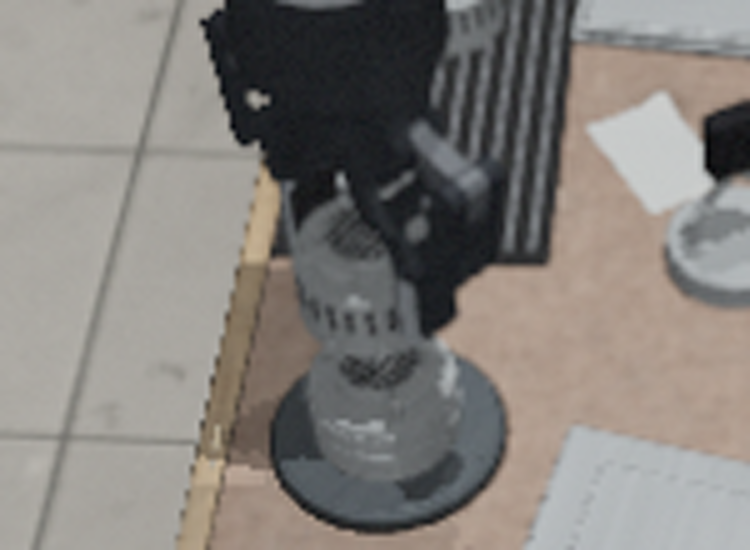

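View pics/a4t.png

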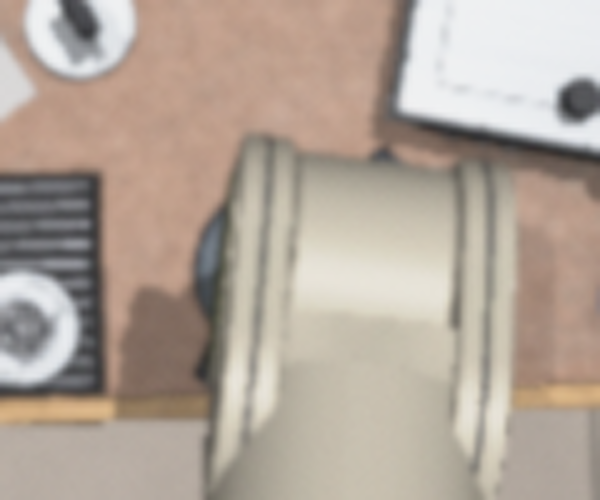

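```bash
cat >> h.py <<'E'
from scipy.optimize import least_squares
def cyl(c,x,y,z0,z1,r=.029):
    W=c["W"]; d=np.hypot(W[...,0]-x,W[...,1]-y)
    m=(d<.035)&(d>.022)&(W[...,2]>z0)&(W[...,2]<z1); P=W[m]
    f=least_squares(lambda p:np.hypot(P[:,0]-p[0],P[:,1]-p[1])-r,[x,y],loss='soft_l1',f_scale=.001)
    return f.x.round(4),len(P),np.abs(f.fun).mean().round(4)
E
python3 - <<'E'
from h import *
s=cam("side")
print("held",cyl(s,.4527,-.1566,.083,.093),"cup",cyl(s,.4527,-.1566,.012,.034))
W=s["W"];d=np.hypot(W[...,0]-.4527,W[...,1]+.1566);m=(d<.033)&(W[...,2]>.055);z=W[m][:,2];print(np.histogram(z,bins=np.arange(.055,.13,.004)))
E
```

```text
held (array([ 0.4543, -0.153 ]), 73, np.float64(0.0011)) cup (array([ 0.453 , -0.1541]), 211, np.float64(0.0008))
(array([  0,   0,   0,   0,   0,   3,  21,  29,  32,  26,  25,  28,  37,
       127,  73, 126,  81,  22]), array([0.055, 0.059, 0.063, 0.067, 0.071, 0.075, 0.079, 0.083, 0.087,
       0.091, 0.095, 0.099, 0.103, 0.107, 0.111, 0.115, 0.119, 0.123,
       0.127]))
```

send_rows --pt "0 0.0012 0.015 0 0 0 0" --pt "0 0.0012 0.028 0 0 0 0" --pt "0 0.0012 0.033 0 0 0 0" --pt "0 0.0012 0.036 0 0 0 0" --pt "0 0.0012 0.039 0 0 0 0" --pt "0 0.0012 0.042 0 0 0 0" --pt "0 0.0012 0.042 0 0 0 0"

```text
clock: 4.95
position: [0.4519, -0.1575, 0.0424]
ee_rot: [0.29, -0.645, 0.645, -0.29]
ft_force: [-0.5, -0.6, 0.2]
grip_width: 0.655
```

```bash
python3 -c "
from h import *
st()
s=cam('side');save('a5.png',s['pixels'],(190,240,340,350),5)
"
```

```text
t 4.95 pos [ 0.4519 -0.1575  0.0424] psi -41.6 ydir [ 0.001 -0.    -1.   ] q [ 0.69  0.26 -0.49  2.02  0.16  0.9  -0.61] F [-0.5 -0.6  0.2] M [-0.06  0.12 -0.03] w 0.655
```

View pics/a5.png

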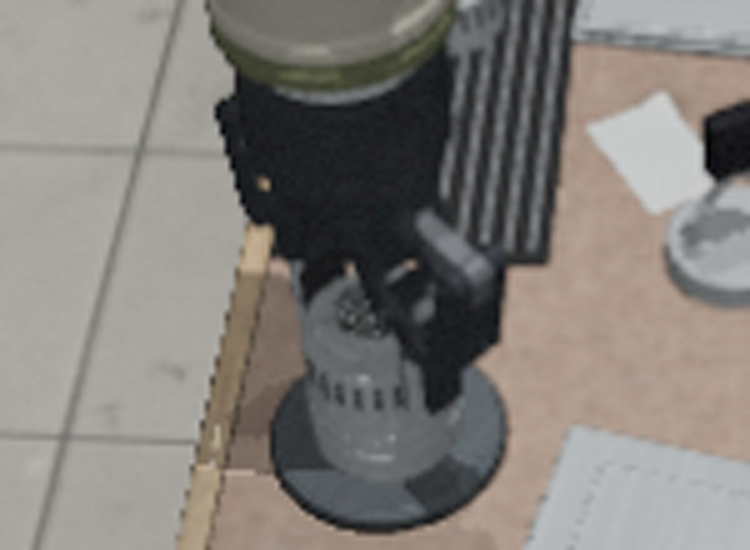

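send_rows --pt "0 0 0.001 0 0 0 0" --pt "0 0 0.0025 0 0 0 0" --pt "0 0 0.0025 0 0 0 0" --pt "0 0 0.0025 0 0 0 0"

```text
clock: 5.33
position: [0.4523, -0.1575, 0.0419]
ee_rot: [0.29, -0.644, 0.646, -0.29]
ft_force: [-11.7, 2.8, 30.7]
grip_width: 0.663
```

```bash
python3 -c "
from h import *
st()"
```

```text
t 5.33 pos [ 0.4523 -0.1575  0.0419] psi -41.6 ydir [ 0.001 -0.001 -1.   ] q [ 0.69  0.26 -0.49  2.02  0.16  0.9  -0.61] F [-11.7   2.8  30.7] M [1.   2.58 0.  ] w 0.663
```

send_rows --pt "0 0 -0.0018 0 0 0 0" --pt "0 0 -0.0018 0 0 0.1 0" --pt "0 0 -0.0018 0 0 0.2 0" --pt "0 0 -0.0018 0 0 0.3 0" --pt "0 0 -0.0018 0 0 0.4 0" --pt "0 0 -0.0018 0 0 0.5 0" --pt "0 0 -0.0018 0 0 0.6 0" --pt "0 0 -0.0018 0 0 0.7 0" --pt "0 0 -0.0018 0 0 0.8 0"

```text
clock: 6.08
position: [0.4525, -0.1578, 0.0423]
ee_rot: [0.013, -0.707, 0.707, -0.015]
ft_force: [-0.4, 0.2, 7.0]
grip_width: 0.662
```

```bash
python3 -c "
from h import *
st()"
```

```text
t 6.08 pos [ 0.4525 -0.1578  0.0423] psi -87.8 ydir [ 0.002 -0.001 -1.   ] q [ 0.59  0.24 -0.38  2.02  0.12  0.89 -1.39] F [-0.4  0.2  7. ] M [-0.04  0.15  0.09] w 0.662
```

send_rows --pt "0 0 0 0 0 0.1 0" --pt "0 0 0 0 0 0.2 0" --pt "0 0 0 0 0 0.3 0" --pt "0 0 0 0 0 0.4 0" --pt "0 0 0 0 0 0.5 0" --pt "0 0 0 0 0 0.58 0" --pt "0 0 0 0 0 0.64 0" --pt "0 0 0 0 0 0.7 0" --pt "0 0 0 0 0 0.75 0" --pt "0 0 0 0 0 0.75 0"

```text
clock: 6.92
position: [0.4524, -0.1577, 0.0423]
ee_rot: [-0.246, -0.663, 0.663, 0.245]
ft_force: [-1.2, 0.1, 6.2]
grip_width: 0.661
```

```bash
python3 -c "
from h import *
st()"
```

```text
t 6.92 pos [ 0.4524 -0.1577  0.0423] psi -130.6 ydir [ 0.002 -0.001 -1.   ] q [ 0.5   0.24 -0.29  2.03  0.09  0.89 -2.11] F [-1.2  0.1  6.2] M [-0.06  0.21 -0.11] w 0.661
```

send_rows --pt "0 0 0 0 0 0.03 0" --pt "0 0 0 0 0 0.06 0" --pt "0 0 0 0 0 0.09 0" --pt "0 0 0 0 0 0.09 0"

```text
clock: 7.25
position: [0.4524, -0.1577, 0.0423]
ee_rot: [-0.275, -0.652, 0.652, 0.274]
ft_force: [-0.2, -0.0, 6.2]
grip_width: 0.658
```

```bash
python3 -c "
from h import *
st()"
```

```text
t 7.25 pos [ 0.4524 -0.1577  0.0423] psi -135.7 ydir [ 0.002 -0.001 -1.   ] q [ 0.49  0.23 -0.28  2.03  0.08  0.89 -2.2 ] F [-0.2 -0.   6.2] M [ 0.01  0.27 -0.04] w 0.658
```

send_rows --pt "0 0 0 0 0 0.04 0" --pt "0 0 0 0 0 0.08 0" --pt "0 0 0 0 0 0.12 0" --pt "0 0 0 0 0 0.12 0"

```text
clock: 7.58
position: [0.4522, -0.1578, 0.0422]
ee_rot: [-0.314, -0.634, 0.634, 0.313]
ft_force: [-1.1, -0.1, 7.5]
grip_width: 0.659
```

```bash
python3 -c "
from h import *
st()
s=cam('side');save('a6.png',s['pixels'],(190,240,340,350),5)
"
```

```text
t 7.58 pos [ 0.4522 -0.1578  0.0422] psi -142.6 ydir [ 0.002 -0.001 -1.   ] q [ 0.48  0.23 -0.26  2.03  0.08  0.89 -2.31] F [-1.1 -0.1  7.5] M [-0.06  0.37  0.09] w 0.659
```

View pics/a6.png

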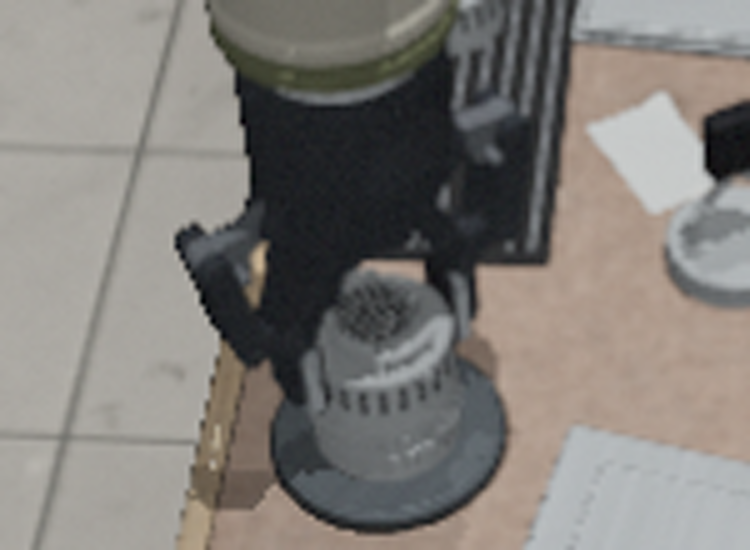

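```bash
python3 - <<'E'
from h import *
S=[cam("side") for _ in range(2)]
for s in S:
    W=s["W"]; d=np.hypot(W[...,0]-.4528,W[...,1]+.1566)
    m=(d<.0275)&(W[...,2]>.0735)&(W[...,2]<.082); Q=W[m][:,:2]; q=Q-np.median(Q,0); w,v=np.linalg.eigh(q.T@q); print(len(Q),np.degrees(np.arctan2(v[1,1],v[0,1]))%180,(w[1]/w[0])**.5)
im,h=ortho(S[0],.4528,-.1566,.073,n=300)
hh=np.nan_to_num(np.clip((h-.062)/.025*255,0,255)).astype(np.uint8)
save("o2.png",np.hstack([im,cv2.cvtColor(cv2.resize(hh,(300,300)),cv2.COLOR_GRAY2RGB)]))
E
```

```text
271 118.54375201047787 1.3911932339026507
275 117.75796520804927 1.4146796349311606
```

View pics/o2.png

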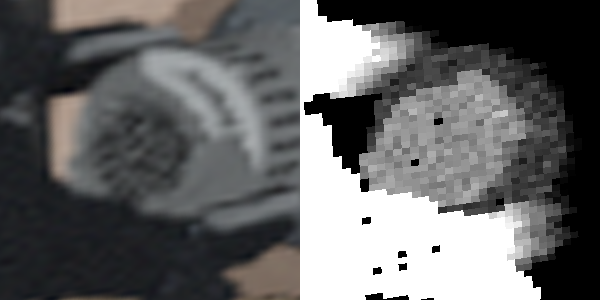

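send_rows --pt "0 0 0 0 0 0.03 0" --pt "0 0 0 0 0 0.06 0" --pt "0 0 0 0 0 0.06 0"

```text
clock: 7.98
position: [0.452, -0.1579, 0.0422]
ee_rot: [-0.332, -0.624, 0.625, 0.331]
ft_force: [-2.5, -1.1, 7.7]
grip_width: 0.658
```

```bash
python3 -c "
from h import *
st()"
```

```text
t 7.98 pos [ 0.452  -0.1579  0.0422] psi -146.0 ydir [ 0.001 -0.001 -1.   ] q [ 0.47  0.23 -0.25  2.03  0.08  0.89 -2.37] F [-2.5 -1.1  7.7] M [-0.22  0.69  0.49] w 0.658
```

send_rows --pt "0 0 0 0 0 0.02 0" --pt "0 0 0 0 0 0.02 0" --pt "85 0 0 0 0 0 0" --pt "85 0 0 0 0 0 0" --pt "85 0 0 0 0 0 0" --pt "85 0 -0.04 0 0 0 0" --pt "85 0 -0.08 0 0 0 0" --pt "85 0 -0.1 0 0 0 0"

```text
clock: 8.65
position: [0.4529, -0.1576, 0.1452]
ee_rot: [0.333, 0.625, -0.624, -0.33]
ft_force: [0.4, -1.0, 0.7]
grip_width: 0.848
```

```bash
python3 -c "
from h import *
st(); go((.36,-.02,.16),49); s=cam('side');
for o in part([s],.453,-.156,.068): print(o)
for o in part([s],.429,-.021,.03): print(o)
print(cyl(s,.4527,-.1566,.044,.064),cyl(s,.4527,-.1566,.012,.034))
save('a7.png',s['pixels'],(190,200,390,350),4)"
```

```text
t 8.65 pos [ 0.4529 -0.1576  0.1452] psi -145.9 ydir [ 0.004 -0.001 -1.   ] q [ 0.49  0.1  -0.26  1.94  0.03  1.11 -2.33] F [ 0.4 -1.   0.7] M [-0.04 -0.03  0.02] w 0.848
t 8.65 shift [ 0.1659 -0.0153 -0.0002] rot [0.0049 2.8811 0.0033] rows>= 23.1
(0.45483401489257813, -0.1580616455078125, 0.030311542510986327, 299, np.float64(133.12648652124466), np.float64(1.4842303617126256), array([ 0.4544, -0.1577]))
(0.43052743530273435, -0.020680870056152344, 0.031062503814697266, 196, np.float64(140.9815870951427), np.float64(1.4903195003094232), array([ 0.4287, -0.0208]))
(array([ 0.4539, -0.1562]), 204, np.float64(0.0008)) (array([ 0.4531, -0.1542]), 212, np.float64(0.0009))
```

View pics/a7.png

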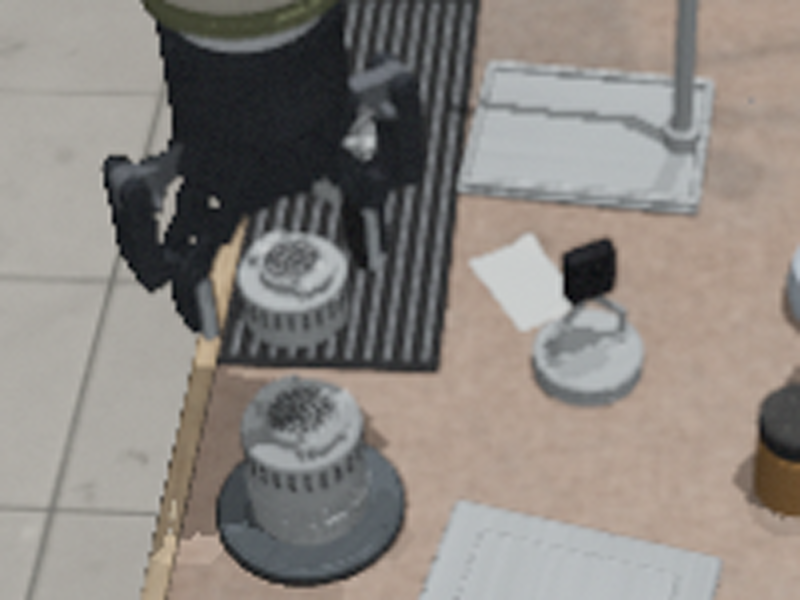

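```bash
python3 -c "
from h import *
go((.427,-.0218,.09),-104.5)"
```

```text
t 8.70 shift [ 0.1286  0.0573 -0.0534] rot [ 0.0025 -0.7231 -0.0081] rows>= 5.8
```

send_rows --pt "90 0.04 0 -0.017 0 -0.12 0" --pt "90 0.08 0 -0.034 0 -0.24 0" --pt "90 0.12 0.02 -0.05 0 -0.36 0" --pt "90 0.1286 0.057 -0.0534 0 -0.48 0" --pt "90 0.1286 0.057 -0.0534 0 -0.6 0" --pt "90 0.1286 0.057 -0.0534 0 -0.723 0" --pt "90 0.1286 0.057 -0.0534 0 -0.723 0"

```text
clock: 9.28
position: [0.4232, -0.0205, 0.0836]
ee_rot: [0.086, 0.702, -0.702, -0.087]
ft_force: [0.6, -0.6, -0.2]
grip_width: 0.897
```

```bash
python3 -c "
from h import *
st(); go((.427,-.0218,.002),-104.5)
s=cam('side');t=cam('top')
print(part([s],.429,-.021,.03)); print(part([s,t],.447,.09,.03)); print(part([t],.4523,-.1577,.068))
"
```

```text
t 9.28 pos [ 0.4232 -0.0205  0.0836] psi -104.1 ydir [-0.001  0.    -1.   ] q [ 0.36  0.07 -0.43  2.11  0.03  0.97 -1.9 ] F [ 0.6 -0.6 -0.2] M [ 0.01 -0.02  0.05] w 0.897
t 9.28 shift [-0.0041  0.0816  0.0003] rot [-0.0001  0.0068  0.0011] rows>= 2.0
[(0.43018048095703126, -0.02081925964355469, 0.030079938888549804, 190, np.float64(140.95167331076217), np.float64(1.4885894149733971), array([ 0.4293, -0.0202]))]
[(0.44906552124023436, 0.08930791473388672, 0.028947338104248047, 147, np.float64(132.51297170592593), np.float64(1.4274377793508832), array([0.4503, 0.0905])), (0.44668280029296875, 0.0913955307006836, 0.028376779556274413, 124, np.float64(156.8899893450202), np.float64(1.7473047239004271), array([0.4455, 0.0923]))]
[(0.45293569946289064, -0.16059547424316406, 0.02914645576477051, 157, np.float64(127.35194093400587), np.float64(1.4085793379393043), array([ 0.4525, -0.1597]))]
```

send_rows --pt "90 -0.0044 0.03 0 0 0.007 0" --pt "90 -0.0044 0.06 0 0 0.007 0" --pt "90 -0.0044 0.0816 0 0 0.007 0" --pt "90 -0.0044 0.0816 0 0 0.007 0" --pt "90 -0.0044 0.0816 0 0 0.007 0"

```text
clock: 9.8
position: [0.4275, -0.0221, 0.0026]
ee_rot: [0.092, 0.701, -0.701, -0.093]
ft_force: [-1.1, -0.1, 0.8]
grip_width: 0.9
```

```bash
python3 -c "
from h import *
st(); go((.4275,-.0216,.002),-104.5)"
```

```text
t 9.80 pos [ 0.4275 -0.0221  0.0026] psi -105.1 ydir [-0.002  0.    -1.   ] q [ 0.33  0.22 -0.41  2.16  0.12  0.78 -1.99] F [-1.1 -0.1  0.8] M [ 0.09  0.01 -0.01] w 0.9
t 9.80 shift [ 0.0001  0.0006 -0.0005] rot [-0.     -0.0103  0.0018] rows>= 0.1
```

send_rows --pt "0 0 0 0 0 0 0" --pt "0 0 0 0 0 0 0" --pt "0 0 0 0 0 0 0" --pt "0 0 0 0 0 0 0" --pt "0 0 0 0 0 0 0" --pt "0 0 0 0 0 0 0" --squeeze 60

```text
clock: 10.3
position: [0.4294, -0.0222, 0.0047]
ee_rot: [-0.093, -0.701, 0.701, 0.091]
ft_force: [-2.9, -0.1, 7.9]
grip_width: 0.652
```

```bash
python3 -c "
from h import *
st(); go((.4523,-.1577,.115),-20)"
```

```text
t 10.30 pos [ 0.4294 -0.0222  0.0047] psi -105.0 ydir [ 0.003 -0.001 -1.   ] q [ 0.33  0.22 -0.41  2.16  0.12  0.78 -1.99] F [-2.9 -0.1  7.9] M [0.06 0.54 0.  ] w 0.652
t 10.30 shift [-0.0575 -0.1101  0.125 ] rot [-0.0023 -1.483  -0.0027] rows>= 11.9
```

send_rows --pt "0 0 -0.04 0 0 0 0" --pt "0 0 -0.08 0 0 0 0" --pt "0 0 -0.11 0 0 -0.12 0" --pt "0 -0.014 -0.11 0.03 0 -0.24 0" --pt "0 -0.028 -0.11 0.06 0 -0.36 0" --pt "0 -0.042 -0.11 0.09 0 -0.48 0" --pt "0 -0.0575 -0.11 0.125 0 -0.6 0" --pt "0 -0.0575 -0.11 0.125 0 -0.72 0" --pt "0 -0.0575 -0.11 0.125 0 -0.84 0" --pt "0 -0.0575 -0.11 0.125 0 -0.96 0"

```text
clock: 11.13
position: [0.4517, -0.1586, 0.1141]
ee_rot: [0.243, -0.663, 0.664, -0.244]
ft_force: [-0.2, 0.2, -1.2]
grip_width: 0.649
```

```bash
python3 -c "
from h import *
st(); go((.4523,-.1577,.115),-24.5)"
```

```text
t 11.13 pos [ 0.4517 -0.1586  0.1141] psi -49.7 ydir [ 0.002 -0.001 -1.   ] q [ 0.56  0.14 -0.34  1.96  0.05  1.05 -0.67] F [-0.2  0.2 -1.2] M [ 0.04 -0.04 -0.02] w 0.649
t 11.13 shift [-0.001  -0.0009 -0.0003] rot [-0.002  -0.4397 -0.0006] rows>= 3.5
```

send_rows --pt "0 -0.001 0 0 0 -0.12 0" --pt "0 -0.001 0 0 0 -0.24 0" --pt "0 -0.001 0 0 0 -0.36 0" --pt "0 -0.001 0 0 0 -0.44 0" --pt "0 -0.001 0 0 0 -0.44 0" --pt "0 -0.001 0 0 0 -0.44 0"

```text
clock: 11.63
position: [0.4525, -0.1572, 0.1138]
ee_rot: [0.38, -0.595, 0.597, -0.381]
ft_force: [1.0, 0.4, -0.3]
grip_width: 0.649
```

```bash
python3 -c "
from h import *
st(); s=cam('side'); go((.4523,-.1577,.115),-24.5)
print('held',cyl(s,.4523,-.1577,.112,.122),'b1',cyl(s,.4523,-.1577,.042,.062),'cup',cyl(s,.4523,-.1577,.012,.034))
save('a8.png',s['pixels'],(190,200,390,350),4)"
```

```text
t 11.63 pos [ 0.4525 -0.1572  0.1138] psi -24.9 ydir [ 0.002 -0.001 -1.   ] q [ 0.59  0.14 -0.38  1.96  0.06  1.05 -0.24] F [ 1.   0.4 -0.3] M [-0.05  0.03  0.  ] w 0.649
t 11.68 shift [ 0.0005 -0.0014  0.0001] rot [-0.0015 -0.007   0.0001] rows>= 0.1
held (array([ 0.4522, -0.1569]), 97, np.float64(0.0011)) b1 (array([ 0.4537, -0.1561]), 200, np.float64(0.0008)) cup (array([ 0.4531, -0.1542]), 212, np.float64(0.0008))
```

View pics/a8.png

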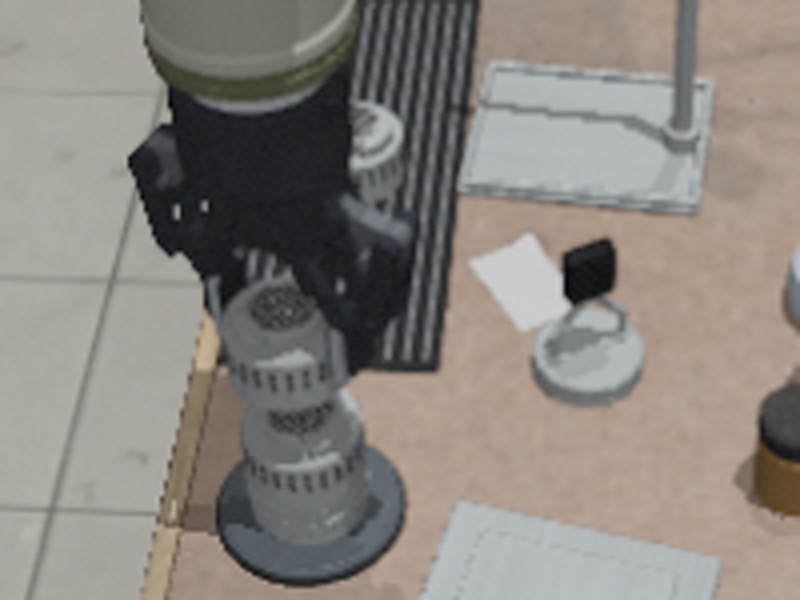

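send_rows --pt "0 -0.001 0.015 0.0012 0 0 0" --pt "0 -0.001 0.025 0.0012 0 0 0" --pt "0 -0.001 0.03 0.0012 0 0 0" --pt "0 -0.001 0.034 0.0012 0 0 0" --pt "0 -0.001 0.038 0.0012 0 0 0" --pt "0 -0.001 0.041 0.0012 0 0 0" --pt "0 -0.001 0.041 0.0012 0 0 0"

```text
clock: 12.27
position: [0.4539, -0.1566, 0.0724]
ee_rot: [0.381, -0.595, 0.596, -0.381]
ft_force: [-4.5, 1.1, 9.2]
grip_width: 0.648
```

```bash
python3 -c "
from h import *
st()"
```

```text
t 12.27 pos [ 0.4539 -0.1566  0.0724] psi -24.7 ydir [ 0. -0. -1.] q [ 0.58  0.2  -0.37  2.    0.09  0.96 -0.27] F [-4.5  1.1  9.2] M [0.55 1.15 0.01] w 0.648
```

send_rows --pt "0 0 0 0 0 0.1 0" --pt "0 0 0 0 0 0.2 0" --pt "0 0 0 0 0 0.3 0" --pt "0 0 0 0 0 0.4 0" --pt "0 0 0 0 0 0.5 0" --pt "0 0 0 0 0 0.6 0" --pt "0 0 0 0 0 0.7 0" --pt "0 0 0 0 0 0.8 0" --pt "0 0 0 0 0 0.9 0" --pt "0 0 0 0 0 1.0 0"

```text
clock: 13.1
position: [0.4547, -0.1569, 0.0726]
ee_rot: [0.047, -0.705, 0.706, -0.048]
ft_force: [0.8, 0.4, 4.4]
grip_width: 0.649
```

```bash
python3 -c "
from h import *
st()"
```

```text
t 13.10 pos [ 0.4547 -0.1569  0.0726] psi -82.3 ydir [ 0.002 -0.001 -1.   ] q [ 0.49  0.19 -0.27  2.    0.06  0.96 -1.25] F [0.8 0.4 4.4] M [-0.04 -0.02  0.06] w 0.649
```

send_rows --pt "0 0 0 0.0005 0 0.1 0" --pt "0 0 0 0.001 0 0.2 0" --pt "0 0 0 0.0015 0 0.3 0" --pt "0 0 0 0.0015 0 0.4 0" --pt "0 0 0 0.0015 0 0.5 0" --pt "0 0 0 0.0015 0 0.55 0" --pt "0 0 0 0.0015 0 0.6 0" --pt "0 0 0 0.0015 0 0.6 0"

```text
clock: 13.77
position: [0.4548, -0.1583, 0.0726]
ee_rot: [-0.163, -0.688, 0.688, 0.161]
ft_force: [0.1, -0.5, 5.6]
grip_width: 0.654
```

```bash
python3 -c "
from h import *
st()"
```

```text
t 13.77 pos [ 0.4548 -0.1583  0.0726] psi -116.5 ydir [ 0.002 -0.001 -1.   ] q [ 0.43  0.19 -0.21  2.    0.05  0.95 -1.83] F [ 0.1 -0.5  5.6] M [-0.02 -0.12 -0.09] w 0.654
```

Turned 92° so far; go on in small steps to the stop.

send_rows --pt "0 0 0 0 0 0.03 0" --pt "0 0 0 0 0 0.06 0" --pt "0 0 0 0 0 0.09 0" --pt "0 0 0 0 0 0.09 0"

```text
clock: 14.1
position: [0.4547, -0.1585, 0.0726]
ee_rot: [-0.193, -0.68, 0.681, 0.191]
ft_force: [-0.6, -0.4, 6.6]
grip_width: 0.647
```

```bash
python3 -c "
from h import *
st()"
```

```text
t 14.10 pos [ 0.4547 -0.1585  0.0726] psi -121.5 ydir [ 0.002 -0.001 -1.   ] q [ 0.42  0.19 -0.2   2.    0.05  0.95 -1.92] F [-0.6 -0.4  6.6] M [-0.2   0.14  0.38] w 0.647
```

send_rows --pt "0 0 0 0 0 0.04 0" --pt "0 0 0 0 0 0.04 0"

```text
clock: 14.27
position: [0.4546, -0.1586, 0.0726]
ee_rot: [-0.206, -0.676, 0.677, 0.205]
ft_force: [-0.2, -1.4, 6.2]
grip_width: 0.654
```

```bash
python3 -c "
from h import *
st()"
```

```text
t 14.27 pos [ 0.4546 -0.1586  0.0726] psi -123.8 ydir [ 0.002 -0.001 -1.   ] q [ 0.42  0.19 -0.19  2.    0.05  0.95 -1.96] F [-0.2 -1.4  6.2] M [-0.32  0.2   0.45] w 0.654
```

send_rows --pt "0 0 0 0 0 0.05 0" --pt "0 0 0 0 0 0.05 0"

```text
clock: 14.43
position: [0.4546, -0.1586, 0.0726]
ee_rot: [-0.223, -0.671, 0.671, 0.222]
ft_force: [-1.3, -2.7, 6.8]
grip_width: 0.654
```

```bash
python3 -c "
from h import *
st()"
```

```text
t 14.43 pos [ 0.4546 -0.1586  0.0726] psi -126.7 ydir [ 0.002 -0.001 -1.   ] q [ 0.42  0.19 -0.19  2.    0.04  0.95 -2.01] F [-1.3 -2.7  6.8] M [-0.32  0.27  0.67] w 0.654
```

send_rows --pt "85 0 0 0 0 0 0" --pt "85 0 0 0 0 0 0" --pt "85 0 0 0 0 0 0" --pt "85 0 -0.04 0 0 0 0" --pt "85 0 -0.08 0 0 0 0" --pt "85 0 -0.1 0 0 0 0"

```text
clock: 14.93
position: [0.455, -0.1582, 0.1756]
ee_rot: [0.224, 0.671, -0.671, -0.221]
ft_force: [1.8, -0.4, 1.0]
grip_width: 0.855
```

```bash
python3 -c "
from h import *
st(); s=cam('side')
print(part([s],.453,-.157,.098)); print(part([s],.448,.09,.03))
for z0 in (.012,.042,.072): print(cyl(s,.4523,-.1577,z0,z0+.02))
save('a9.png',s['pixels'],(190,200,390,350),4)"
```

```text
t 14.93 pos [ 0.455  -0.1582  0.1756] psi -126.6 ydir [ 0.004 -0.001 -1.   ] q [ 0.42  0.07 -0.19  1.9   0.01  1.18 -1.98] F [ 1.8 -0.4  1. ] M [ 0.   -0.01 -0.02] w 0.855
[(0.45332940673828126, -0.15707012939453124, 0.030130275726318358, 284, np.float64(128.62220104224417), np.float64(1.5191601015266356), array([ 0.4537, -0.1566]))]
[(0.448272216796875, 0.08978994750976563, 0.029630304336547852, 34, np.float64(169.18109021104493), np.float64(2.0220040257447978), array([0.4618, 0.0855]))]
(array([ 0.453 , -0.1541]), 189, np.float64(0.0008))
(array([ 0.4539, -0.1557]), 207, np.float64(0.0008))
(array([ 0.4532, -0.154 ]), 212, np.float64(0.0007))
```

View pics/a9.png

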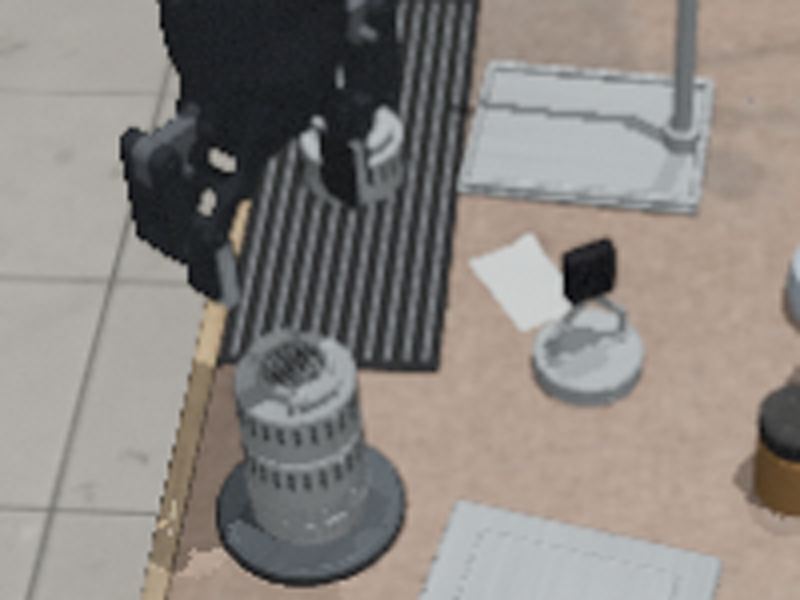

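```bash
python3 -c "
from h import *
go((.445,.0889,.09),-99.5)"
```

```text
t 14.98 shift [ 0.1577  0.0876 -0.1916] rot [ 0.0009 -0.474  -0.0081] rows>= 6.3
```

send_rows --pt "90 0.026 0 -0.032 0 -0.1 0" --pt "90 0.052 0 -0.064 0 -0.2 0" --pt "90 0.08 0 -0.096 0 -0.3 0" --pt "90 0.105 0.02 -0.128 0 -0.4 0" --pt "90 0.131 0.05 -0.16 0 -0.474 0" --pt "90 0.1577 0.0876 -0.1916 0 -0.474 0" --pt "90 0.1577 0.0876 -0.1916 0 -0.474 0" --pt "90 0.1577 0.0876 -0.1916 0 -0.474 0"

```text
clock: 15.65
position: [0.4388, 0.094, 0.0807]
ee_rot: [0.054, 0.705, -0.705, -0.058]
ft_force: [-0.9, 0.0, 0.6]
grip_width: 0.902
```

```bash
python3 -c "
from h import *
st(); s=cam('side'); t=cam('top'); go((.445,.0889,.002),-99.5)
print(part([s],.448,.09,.03)); print(part([s,t],.453,-.157,.098));
for c in (s,t):
    W=c['W']; d=np.hypot(W[...,0]-.585,W[...,1]+.055); m=(d<.05)&(W[...,2]>.055)&(W[...,2]<.1); P=W[m]; print(cv2.minAreaRect(P[:,:2].astype(np.float32)*1000)); m=(d<.05)&(W[...,2]>.010)&(W[...,2]<.018);print(cv2.minEnclosingCircle(W[m][:,:2].astype(np.float32)*1000))
save('b1.png',s['pixels'],(190,170,390,320),4); save('b1t.png',t['pixels'],(210,180,410,330),4)"
```

```text
t 15.65 pos [0.4388 0.094  0.0807] psi -99.1 ydir [-0.005  0.001 -1.   ] q [ 0.13  0.13 -0.46  2.05  0.07  0.97 -2.1 ] F [-0.9  0.   0.6] M [-0.01  0.06 -0.01] w 0.902
t 15.75 shift [-0.0042  0.0814  0.0006] rot [-0.0004  0.0018  0.0018] rows>= 2.0
[(0.4486731262207031, 0.0900350341796875, 0.02972001838684082, 164, np.float64(145.80344380704364), np.float64(1.441957496362753), array([0.4487, 0.09  ]))]
[(0.453593017578125, -0.1555184326171875, 0.029555158615112306, 286, np.float64(129.24007007477675), np.float64(1.536757301687461), array([ 0.4537, -0.1568])), (0.4519496459960938, -0.15823936462402344, 0.028939916610717775, 170, np.float64(124.9111833373685), np.float64(1.4544336646995903), array([ 0.4524, -0.1581]))]
((586.0379028320312, -54.57781982421875), (29.071592330932617, 14.906835556030273), 39.05951690673828)
((586.117431640625, -54.704811096191406), 30.411970138549805)
((585.467529296875, -55.762577056884766), (26.87441635131836, 12.448856353759766), 26.484525680541992)
((585.9795532226562, -55.944190979003906), 28.920677185058594)
```

View pics/b1.png

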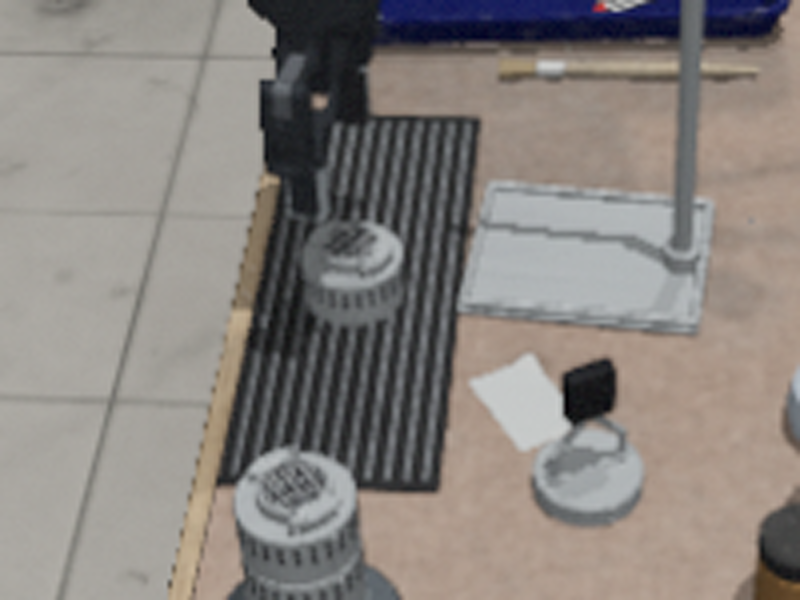

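View pics/b1t.png

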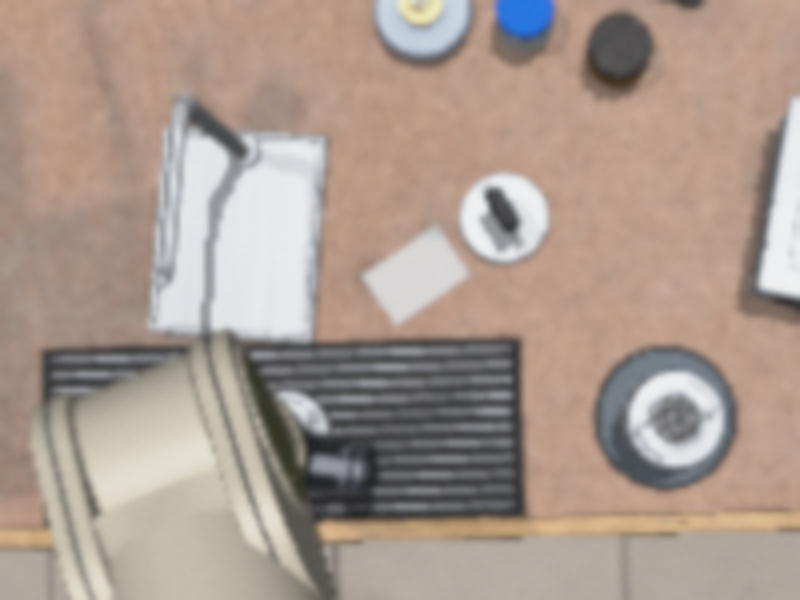

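send_rows --pt "90 -0.0042 0.01 0.0006 0 0 0" --pt "90 -0.0042 0.01 0.0006 0 0 0"

```text
clock: 15.92
position: [0.4465, 0.0869, 0.0733]
ee_rot: [-0.06, -0.704, 0.705, 0.059]
ft_force: [-0.3, 0.0, -0.7]
grip_width: 0.902
```

```bash
python3 -c "
from h import *
st(); s=cam('side'); o=get_obs()['position']; print(proj(s,o),proj(s,[.4464,.0892,.039])); go((.445,.0889,.002),-99.5)
save('b2.png',s['pixels'],(240,170,340,260),7)"
```

```text
t 15.92 pos [0.4465 0.0869 0.0733] psi -99.6 ydir [ 0.    -0.001 -1.   ] q [ 0.14  0.15 -0.45  2.05  0.08  0.95 -2.1 ] F [-0.3  0.  -0.7] M [-0.02  0.02  0.01] w 0.902
[[275.54039562 219.84454671]] [[276.78065466 231.02429524]]
t 15.97 shift [ 0.0015  0.0717 -0.0016] rot [-0.0004 -0.0027  0.0002] rows>= 1.7
```

View pics/b2.png

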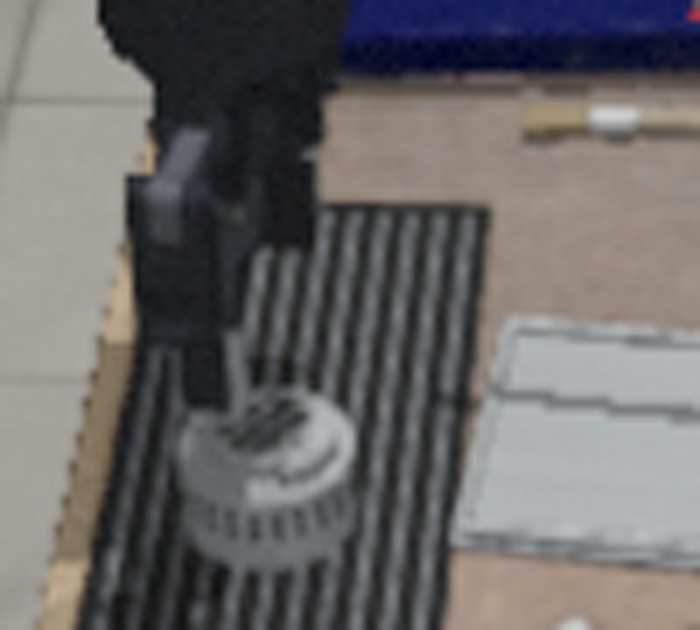

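send_rows --pt "90 0.0015 0.03 -0.0016 0 0 0" --pt "90 0.0015 0.055 -0.0016 0 0 0" --pt "90 0.0015 0.0717 -0.0016 0 0 0" --pt "90 0.0015 0.0717 -0.0016 0 0 0" --pt "90 0.0015 0.0717 -0.0016 0 0 0"

```text
clock: 16.38
position: [0.4445, 0.0897, 0.0024]
ee_rot: [-0.059, -0.705, 0.705, 0.059]
ft_force: [1.1, -0.3, -0.3]
grip_width: 0.901
```

```bash
python3 -c "
from h import *
st()"
```

```text
t 16.38 pos [0.4445 0.0897 0.0024] psi -99.6 ydir [-0.001 -0.    -1.   ] q [ 0.11  0.27 -0.44  2.1   0.16  0.8  -2.17] F [ 1.1 -0.3 -0.3] M [ 0.   -0.04 -0.03] w 0.901
```

send_rows --pt "0 0 0 0 0 0 0" --pt "0 0 0 0 0 0 0" --pt "0 0 0 0 0 0 0" --pt "0 0 0 0 0 0 0" --pt "0 0 0 0 0 0 0" --pt "0 0 0 0 0 0 0" --squeeze 60

```text
clock: 16.88
position: [0.4459, 0.0903, 0.0042]
ee_rot: [0.06, 0.705, -0.705, -0.058]
ft_force: [-2.8, -0.0, 8.6]
grip_width: 0.654
```

```bash
python3 -c "
from h import *
st(); go((.4523,-.1577,.145),-27)"
```

```text
t 16.88 pos [0.4459 0.0903 0.0042] psi -99.5 ydir [ 0.003 -0.    -1.   ] q [ 0.11  0.27 -0.44  2.1   0.16  0.8  -2.17] F [-2.8 -0.   8.6] M [-0.28  0.46 -0.07] w 0.654
t 16.88 shift [-0.0478 -0.1407  0.2435] rot [-0.0016 -1.2661 -0.0026] rows>= 10.1
```

send_rows --pt "0 0 -0.04 0 0 0 0" --pt "0 0 -0.08 0 0 0 0" --pt "0 0 -0.12 0.01 0 -0.12 0" --pt "0 -0.007 -0.14 0.04 0 -0.24 0" --pt "0 -0.014 -0.14 0.075 0 -0.36 0" --pt "0 -0.021 -0.14 0.11 0 -0.48 0" --pt "0 -0.028 -0.14 0.145 0 -0.6 0" --pt "0 -0.035 -0.14 0.18 0 -0.72 0" --pt "0 -0.042 -0.14 0.215 0 -0.84 0" --pt "0 -0.0478 -0.14 0.2435 0 -0.96 0"

```text
clock: 17.72
position: [0.4516, -0.1578, 0.1439]
ee_rot: [0.247, -0.662, 0.663, -0.249]
ft_force: [0.6, -0.5, 0.0]
grip_width: 0.655
```

```bash
python3 -c "
from h import *
st(); go((.4525,-.1575,.145),-27)"
```

```text
t 17.72 pos [ 0.4516 -0.1578  0.1439] psi -49.0 ydir [ 0.002 -0.001 -1.   ] q [ 0.47  0.09 -0.25  1.94  0.03  1.11 -0.64] F [ 0.6 -0.5  0. ] M [-0.01 -0.06  0.03] w 0.655
t 17.72 shift [-0.0009 -0.0011  0.0004] rot [-0.0025 -0.3831 -0.0007] rows>= 3.1
```

send_rows --pt "0 -0.001 0 0.0004 0 -0.12 0" --pt "0 -0.001 0 0.0004 0 -0.24 0" --pt "0 -0.001 0 0.0004 0 -0.36 0" --pt "0 -0.001 0 0.0004 0 -0.383 0" --pt "0 -0.001 0 0.0004 0 -0.383 0"

```text
clock: 18.13
position: [0.4527, -0.1552, 0.1433]
ee_rot: [0.367, -0.604, 0.604, -0.368]
ft_force: [0.1, 0.6, -0.7]
grip_width: 0.649
```

```bash
python3 -c "
from h import *
st(); s=cam('side'); go((.4525,-.1575,.145),-27)
print('held',cyl(s,.4523,-.1577,.141,.151),'b2',cyl(s,.4523,-.1577,.072,.092))"
```

```text
t 18.13 pos [ 0.4527 -0.1552  0.1433] psi -27.4 ydir [ 0.001 -0.    -1.   ] q [ 0.49  0.1  -0.27  1.94  0.03  1.11 -0.27] F [ 0.1  0.6 -0.7] M [ 0.02  0.07 -0.01] w 0.649
t 18.18 shift [ 0.0022 -0.0019  0.0009] rot [-0.0013 -0.0082 -0.0002] rows>= 0.1
held (array([ 0.4545, -0.1525]), 94, np.float64(0.001)) b2 (array([ 0.4532, -0.1538]), 209, np.float64(0.0008))
```

send_rows --pt "0 0.002 0.015 0 0 0 0" --pt "0 0.002 0.025 0 0 0 0" --pt "0 0.002 0.03 0 0 0 0" --pt "0 0.002 0.034 0 0 0 0" --pt "0 0.002 0.038 0 0 0 0" --pt "0 0.002 0.0415 0 0 0 0" --pt "0 0.002 0.0415 0 0 0 0"

```text
clock: 18.77
position: [0.4523, -0.157, 0.1017]
ee_rot: [0.368, -0.604, 0.604, -0.368]
ft_force: [-3.5, -0.4, 9.5]
grip_width: 0.652
```

```bash
python3 -c "
from h import *
st()"
```

```text
t 18.77 pos [ 0.4523 -0.157   0.1017] psi -27.3 ydir [ 0.001 -0.    -1.   ] q [ 0.49  0.15 -0.26  1.98  0.05  1.02 -0.28] F [-3.5 -0.4  9.5] M [ 0.09  0.84 -0.02] w 0.652
```

Seated (0.1017, 9.5 N). Turn.

send_rows --pt "0 0 0 0 0 0.1 0" --pt "0 0 0 0 0 0.2 0" --pt "0 0 0 0 0 0.3 0" --pt "0 0 0 0 0 0.4 0" --pt "0 0 0 0 0 0.5 0" --pt "0 0 0 0 0 0.6 0" --pt "0 0 0 0 0 0.7 0" --pt "0 0 0 0 0 0.8 0" --pt "0 0 0 0 0 0.9 0" --pt "0 0 0 0 0 1.0 0"

```text
clock: 19.6
position: [0.4527, -0.1572, 0.102]
ee_rot: [0.031, -0.706, 0.707, -0.033]
ft_force: [-0.2, -0.2, 5.0]
grip_width: 0.655
```

send_rows --pt "0 0 0 0 0 0.1 0" --pt "0 0 0 0 0 0.2 0" --pt "0 0 0 0 0 0.3 0" --pt "0 0 0 0 0 0.4 0" --pt "0 0 0 0 0 0.46 0" --pt "0 0 0 0 0 0.52 0" --pt "0 0 0 0 0 0.56 0" --pt "0 0 0 0 0 0.56 0"

```text
clock: 20.27
position: [0.4527, -0.1572, 0.102]
ee_rot: [-0.165, -0.688, 0.688, 0.163]
ft_force: [0.5, -0.2, 5.0]
grip_width: 0.653
```

```bash
python3 -c "
from h import *
st()"
```

```text
t 20.27 pos [ 0.4527 -0.1572  0.102 ] psi -116.8 ydir [ 0.002 -0.001 -1.   ] q [ 0.38  0.14 -0.15  1.98  0.02  1.02 -1.82] F [ 0.5 -0.2  5. ] M [-0.07  0.08  0.02] w 0.653
```

send_rows --pt "0 0 0 0 0 0.03 0" --pt "0 0 0 0 0 0.06 0" --pt "0 0 0 0 0 0.09 0" --pt "0 0 0 0 0 0.12 0" --pt "0 0 0 0 0 0.12 0"

```text
clock: 20.68
position: [0.4525, -0.1572, 0.1019]
ee_rot: [-0.205, -0.677, 0.677, 0.204]
ft_force: [-1.3, -0.1, 7.1]
grip_width: 0.653
```

```bash
python3 -c "
from h import *
st()"
```

```text
t 20.68 pos [ 0.4525 -0.1572  0.1019] psi -123.7 ydir [ 0.002 -0.001 -1.   ] q [ 0.37  0.14 -0.14  1.99  0.02  1.02 -1.94] F [-1.3 -0.1  7.1] M [-0.13  0.31  0.16] w 0.653
```

send_rows --pt "0 0 0 0 0 0.04 0" --pt "0 0 0 0 0 0.07 0" --pt "0 0 0 0 0 0.07 0"

```text
clock: 20.93
position: [0.4524, -0.1572, 0.1019]
ee_rot: [-0.229, -0.669, 0.669, 0.227]
ft_force: [-1.6, -0.4, 6.9]
grip_width: 0.654
```

```bash
python3 -c "
from h import *
st()"
```

```text
t 20.93 pos [ 0.4524 -0.1572  0.1019] psi -127.6 ydir [ 0.002 -0.001 -1.   ] q [ 0.36  0.14 -0.13  1.99  0.02  1.02 -2.01] F [-1.6 -0.4  6.9] M [-0.2   0.34  0.28] w 0.654
```

send_rows --pt "0 0 0 0 0 0.04 0" --pt "0 0 0 0 0 0.08 0" --pt "0 0 0 0 0 0.08 0"

```text
clock: 21.18
position: [0.4524, -0.1572, 0.1019]
ee_rot: [-0.255, -0.659, 0.66, 0.254]
ft_force: [-1.7, -1.0, 7.3]
grip_width: 0.651
```

```bash
python3 -c "
from h import *
st()"
```

```text
t 21.18 pos [ 0.4524 -0.1572  0.1019] psi -132.2 ydir [ 0.002 -0.001 -1.   ] q [ 0.36  0.14 -0.13  1.99  0.02  1.02 -2.09] F [-1.7 -1.   7.3] M [-0.16  0.46  0.52] w 0.651
```

send_rows --pt "0 0 0 0 0 0.03 0" --pt "0 0 0 0 0 0.03 0" --pt "85 0 0 0 0 0 0" --pt "85 0 0 0 0 0 0" --pt "85 0 0 0 0 0 0" --pt "85 0 -0.04 0 0 0 0" --pt "85 0 -0.08 0 0 0 0" --pt "85 0 -0.1 0 0 0 0"

```text
clock: 21.85
position: [0.4529, -0.1572, 0.2051]
ee_rot: [0.256, 0.66, -0.66, -0.253]
ft_force: [0.7, -0.3, 0.2]
grip_width: 0.852
```

```bash
python3 -c "
from h import *
st(); go((.585,-.0557,.25),-62)"
```

```text
t 21.85 pos [ 0.4529 -0.1572  0.2051] psi -132.2 ydir [ 0.004 -0.001 -1.   ] q [ 0.36  0.03 -0.13  1.87  0.    1.24 -2.07] F [ 0.7 -0.3  0.2] M [-0.06 -0.06 -0.04] w 0.852
t 21.85 shift [-0.0299 -0.0444 -0.164 ] rot [-6.000e-04 -1.225e+00 -4.600e-03] rows>= 9.8
```

send_rows --pt "50 -0.008 0 -0.04 0 -0.12 0" --pt "50 -0.015 0 -0.08 0 -0.24 0" --pt "50 -0.022 0 -0.12 0 -0.36 0" --pt "50 -0.0299 0 -0.164 0 -0.48 0" --pt "50 -0.0299 0.02 -0.164 0 -0.6 0" --pt "50 -0.0299 0.04 -0.164 0 -0.72 0" --pt "50 -0.0299 0.06 -0.164 0 -0.84 0" --pt "50 -0.0299 0.075 -0.164 0 -0.96 0" --pt "50 -0.0299 0.075 -0.164 0 -1.08 0" --pt "50 -0.0299 0.075 -0.164 0 -1.2 0"

```text
clock: 22.68
position: [0.5831, -0.0552, 0.1245]
ee_rot: [-0.165, 0.688, -0.687, 0.164]
ft_force: [0.3, -0.3, 0.5]
grip_width: 0.496
```

```bash
cat >> h.py <<'E'
def capm(cams,x=.585,y=-.055,zb=0):
    for c in cams:
        W=c['W']; d=np.hypot(W[...,0]-x,W[...,1]-y); m=(d<.05)&(W[...,2]>zb+.06)&(W[...,2]<zb+.092); P=W[m]; m=(d<.05)&(W[...,2]>zb+.010)&(W[...,2]<zb+.018);
        print("grip",len(P),cv2.minAreaRect(P[:,:2].astype(np.float32)*1000) if len(P)>5 else None, "disc",cv2.minEnclosingCircle(W[m][:,:2].astype(np.float32)*1000), "top",np.sort(P[:,2])[-5:].round(4))
E
python3 -c "
from h import *
st(); s=cam('side'); t=cam('top'); go((.585,-.0557,.13),-63.5)
capm([s,t])
print(part([s,t],.453,-.157,.128))
for z0 in (.012,.042,.072,.102): print(cyl(s,.4523,-.1577,z0,z0+.02))
save('c1.png',s['pixels'],(210,190,410,340),4)"
```

```text
t 22.68 pos [ 0.5831 -0.0552  0.1245] psi -63.1 ydir [-0.002  0.    -1.   ] q [ 0.3   0.35 -0.34  1.68  0.13  1.13 -1.18] F [ 0.3 -0.3  0.5] M [-0.06 -0.03  0.01] w 0.496
t 22.78 shift [-0.0009 -0.0044  0.0009] rot [0.0004 0.0036 0.0002] rows>= 0.1
grip 170 ((585.670166015625, -54.92243576049805), (30.591493606567383, 14.009937286376953), 33.13120651245117) disc ((584.9786376953125, -54.859195709228516), 30.786582946777344) top [0.0866 0.0867 0.0871 0.0875 0.0883]
grip 0 None disc ((0.0, 0.0), 0.0) top []
[(0.45332452392578126, -0.1571564178466797, 0.029355745315551757, 270, np.float64(122.96488069116727), np.float64(1.4511729051251034), array([ 0.4536, -0.1568])), (0.45256988525390623, -0.1586558380126953, 0.028836881637573242, 186, np.float64(119.57494088336635), np.float64(1.4813893614173004), array([ 0.4525, -0.1583]))]
(array([ 0.4533, -0.1543]), 189, np.float64(0.0008))
(array([ 0.4538, -0.1559]), 205, np.float64(0.0008))
(array([ 0.4533, -0.154 ]), 208, np.float64(0.0008))
(array([ 0.4534, -0.1543]), 233, np.float64(0.0009))
```

View pics/c1.png

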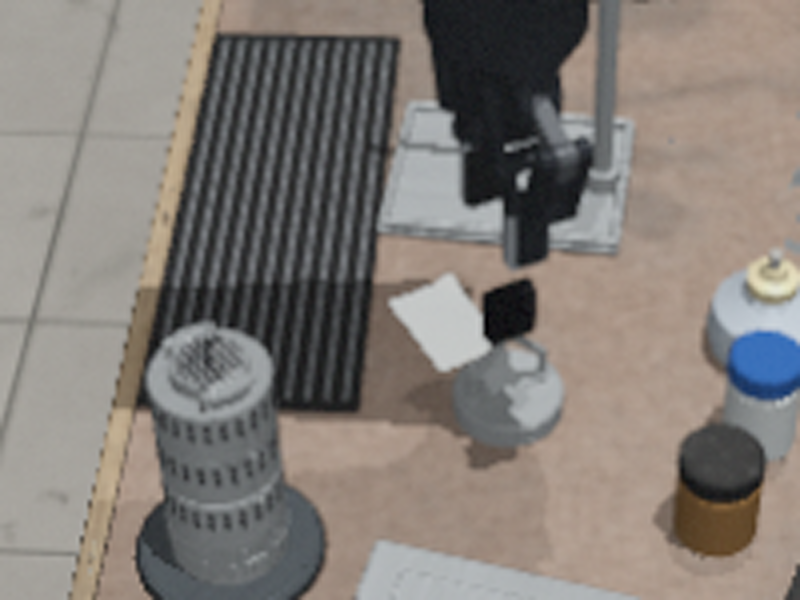

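```bash
python3 -c "
from h import *
go((.5852,-.0556,.056),-63)"
```

```text
t 22.78 shift [-0.0012  0.0696  0.0009] rot [ 0.0004 -0.0052  0.0002] rows>= 1.7
```

send_rows --pt "50 -0.0012 0.02 0.001 0 0 0" --pt "50 -0.0012 0.04 0.001 0 0 0" --pt "50 -0.0012 0.06 0.001 0 0 0" --pt "50 -0.0012 0.0696 0.001 0 0 0" --pt "50 -0.0012 0.0696 0.001 0 0 0"

```text
clock: 23.2
position: [0.5839, -0.0556, 0.0542]
ee_rot: [-0.163, 0.689, -0.688, 0.161]
ft_force: [-0.3, 0.0, 0.3]
grip_width: 0.502
```

```bash
python3 -c "
from h import *
st(); s=cam('side'); save('c2.png',s['pixels'],(280,210,400,310),6)"
```

```text
t 23.20 pos [ 0.5839 -0.0556  0.0542] psi -63.6 ydir [-0.004  0.    -1.   ] q [ 0.28  0.43 -0.33  1.73  0.16  1.   -1.21] F [-0.3  0.   0.3] M [-0.01  0.03 -0.02] w 0.502
```

View pics/c2.png

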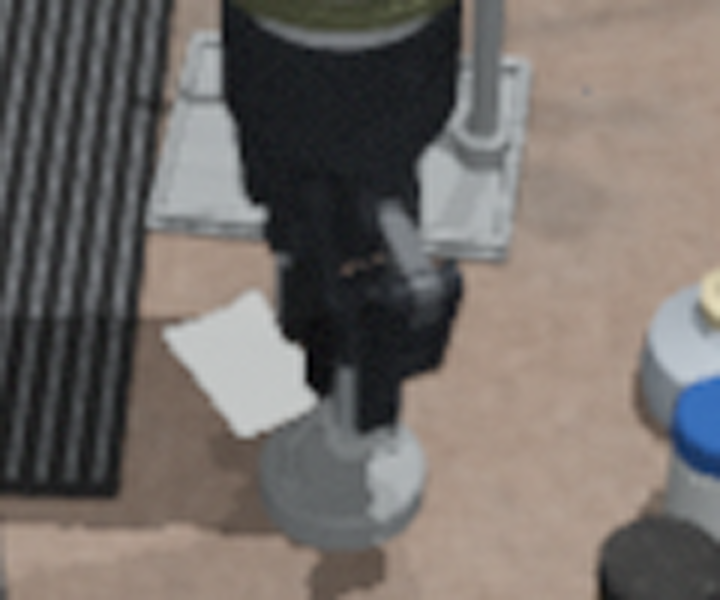

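send_rows --pt "0 0 -0.002 0 0 0 0" --pt "0 0 -0.002 0 0 0 0" --pt "0 0 -0.002 0 0 0 0" --pt "0 0 -0.002 0 0 0 0" --pt "0 0 -0.002 0 0 0 0" --pt "0 0 -0.002 0 0 0 0" --pt "0 0 -0.002 0 0 0 0" --squeeze 70

```text
clock: 23.83
position: [0.5863, -0.0556, 0.0596]
ee_rot: [0.162, -0.688, 0.688, -0.164]
ft_force: [-0.7, 0.2, 6.8]
grip_width: 0.126
```

```bash
python3 -c "
from h import *
st(); go((.4525,-.1572,.25),31); s=cam('side'); capm([s])"
```

```text
t 23.83 pos [ 0.5863 -0.0556  0.0596] psi -63.4 ydir [ 0.002 -0.    -1.   ] q [ 0.28  0.43 -0.33  1.73  0.16  1.01 -1.21] F [-0.7  0.2  6.8] M [ 0.03  0.13 -0.02] w 0.126
t 23.83 shift [ 0.1647 -0.1907  0.0311] rot [-2.6000e-03 -1.6473e+00 -6.0000e-04] rows>= 13.2
grip 140 ((581.8126831054688, -63.24204635620117), (15.09460163116455, 38.48630142211914), 54.928165435791016) disc ((583.5305786132812, -55.20466232299805), 31.27992057800293) top [0.0905 0.0905 0.0908 0.091  0.0915]
```

send_rows --pt "0 0 -0.04 0 0 0 0" --pt "0 0 -0.08 0 0 -0.12 0" --pt "0 0 -0.12 0 0 -0.24 0" --pt "0 0 -0.16 0 0 -0.36 0" --pt "0 0.03 -0.18 0.006 0 -0.48 0" --pt "0 0.06 -0.18 0.012 0 -0.6 0" --pt "0 0.09 -0.18 0.018 0 -0.72 0" --pt "0 0.12 -0.18 0.024 0 -0.84 0" --pt "0 0.15 -0.18 0.03 0 -0.96 0" --pt "0 0.1647 -0.18 0.031 0 -1.08 0"

```text
clock: 24.72
position: [0.4492, -0.1601, 0.2384]
ee_rot: [0.494, -0.506, 0.506, -0.494]
ft_force: [0.4, -0.5, -0.8]
grip_width: 0.127
```

```bash
python3 -c "
from h import *
st(); go((.4525,-.1572,.235),31)"
```

```text
t 24.72 pos [ 0.4492 -0.1601  0.2384] psi -1.4 ydir [-0.    -0.001 -1.   ] q [ 0.61  0.02 -0.37  1.81  0.01  1.31  0.22] F [ 0.4 -0.5 -0.8] M [-0.03 -0.06 -0.  ] w 0.127
t 24.72 shift [-0.003   0.0034  0.0032] rot [ 0.0008 -0.5651  0.0011] rows>= 4.5
```

send_rows --pt "0 -0.003 0.003 0.003 0 -0.12 0" --pt "0 -0.003 0.003 0.003 0 -0.24 0" --pt "0 -0.003 0.003 0.003 0 -0.36 0" --pt "0 -0.003 0.003 0.003 0 -0.48 0" --pt "0 -0.003 0.003 0.003 0 -0.565 0" --pt "0 -0.003 0.003 0.003 0 -0.565 0" --pt "0 -0.003 0.003 0.003 0 -0.565 0"

```text
clock: 25.3
position: [0.4549, -0.1543, 0.2354]
ee_rot: [0.615, -0.35, 0.35, -0.615]
ft_force: [-0.3, 0.2, -1.5]
grip_width: 0.13
```

```bash
python3 -c "
from h import *
st(); s=cam('side'); go((.4525,-.1572,.235),31)
z=get_obs()['position'][2]-.0596; print(z)
print('cap',cyl(s,.4523,-.1577,z+.002,z+.012),'b3',cyl(s,.4523,-.1577,.102,.122))
save('c3.png',s['pixels'],(210,190,410,340),4)"
```

```text
t 25.30 pos [ 0.4549 -0.1543  0.2354] psi 30.7 ydir [ 0. -0. -1.] q [ 0.61  0.03 -0.38  1.81  0.01  1.31  0.76] F [-0.3  0.2 -1.5] M [ 0.02 -0.02  0.09] w 0.13
t 25.35 shift [ 0.0013  0.0004 -0.0036] rot [-0.0001 -0.0054  0.0001] rows>= 0.1
0.17575147756948495
cap (array([ 0.4554, -0.1531]), 168, np.float64(0.0016)) b3 (array([ 0.4535, -0.1543]), 228, np.float64(0.0008))
```

View pics/c3.png

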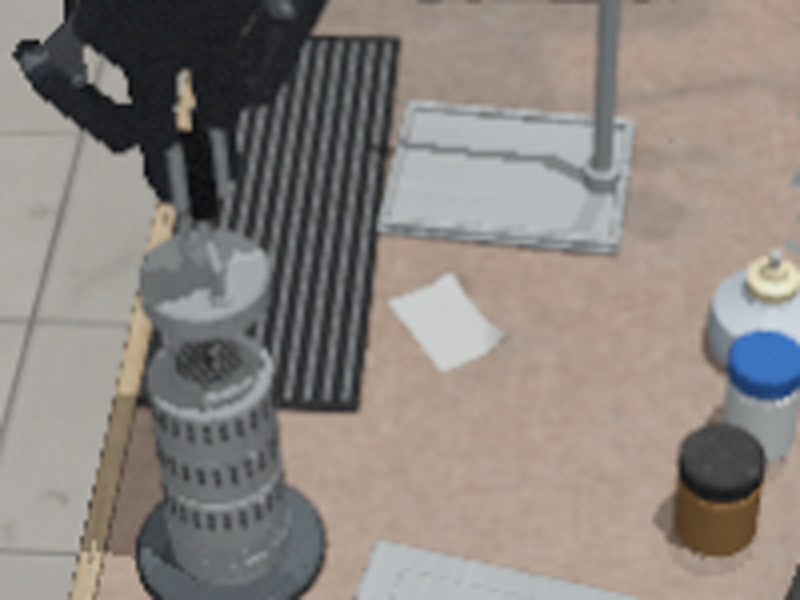

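send_rows --pt "0 0.001 0.01 -0.0034 0 -0.005 0" --pt "0 0.001 0.016 -0.0034 0 -0.005 0" --pt "0 0.001 0.016 -0.0034 0 -0.005 0" --pt "0 0.001 0.016 -0.0034 0 -0.005 0"

```text
clock: 25.68
position: [0.4522, -0.1568, 0.2185]
ee_rot: [0.616, -0.348, 0.347, -0.616]
ft_force: [0.3, -0.3, -0.2]
grip_width: 0.125
```

```bash
python3 -c "
from h import *
st(); s=cam('side'); 
z=get_obs()['position'][2]-.0596; print(z)
print('cap',cyl(s,.4523,-.1577,z+.001,z+.012),'b3',cyl(s,.4523,-.1577,.102,.122))"
```

```text
t 25.68 pos [ 0.4522 -0.1568  0.2185] psi 31.1 ydir [-0.001  0.001 -1.   ] q [ 0.61  0.04 -0.38  1.83  0.02  1.27  0.77] F [ 0.3 -0.3 -0.2] M [-0.05  0.01  0.05] w 0.125
0.15940626198726893
cap (array([ 0.4528, -0.1556]), 221, np.float64(0.0017)) b3 (array([ 0.4535, -0.1544]), 223, np.float64(0.0008))
```

send_rows --pt "0 0 0.01 0.0005 0 0 0" --pt "0 0 0.018 0.0005 0 0 0" --pt "0 0 0.022 0.0005 0 0 0" --pt "0 0 0.025 0.0005 0 0 0" --pt "0 0 0.028 0.0005 0 0 0" --pt "0 0 0.031 0.0005 0 0 0" --pt "0 0 0.031 0.0005 0 0 0"

```text
clock: 26.32
position: [0.453, -0.1566, 0.1878]
ee_rot: [-0.616, 0.347, -0.347, 0.616]
ft_force: [-0.6, 0.1, -1.0]
grip_width: 0.125
```

```bash
python3 -c "
from h import *
st()"
```

```text
t 26.32 pos [ 0.453  -0.1566  0.1878] psi 31.2 ydir [-0.  0. -1.] q [ 0.61  0.06 -0.38  1.87  0.03  1.21  0.76] F [-0.6  0.1 -1. ] M [-0.01  0.01 -0.04] w 0.125
```

send_rows --pt "0 0 0.001 0 0 0 0" --pt "0 0 0.001 0 0 0 0" --pt "0 0 0.002 0 0 0 0" --pt "0 0 0.002 0 0 0 0"

```text
clock: 26.65
position: [0.4537, -0.1568, 0.1872]
ee_rot: [-0.616, 0.347, -0.348, 0.616]
ft_force: [-1.5, -0.3, 6.2]
grip_width: 0.129
```

```bash
python3 -c "
from h import *
st()"
```

```text
t 26.65 pos [ 0.4537 -0.1568  0.1872] psi 31.2 ydir [ 0.002 -0.001 -1.   ] q [ 0.61  0.07 -0.38  1.88  0.03  1.2   0.76] F [-1.5 -0.3  6.2] M [0.12 0.3  0.01] w 0.129
```

Contact at 0.1872 as expected (cap underside ≈0.128). Turn.

send_rows --pt "0 0 0 0 0 0.1 0" --pt "0 0 0 0 0 0.2 0" --pt "0 0 0 0 0 0.3 0" --pt "0 0 0 0 0 0.4 0" --pt "0 0 0 0 0 0.5 0" --pt "0 0 0 0 0 0.6 0" --pt "0 0 0 0 0 0.7 0" --pt "0 0 0 0 0 0.8 0" --pt "0 0 0 0 0 0.9 0" --pt "0 0 0 0 0 1.0 0"

```text
clock: 27.48
position: [0.4538, -0.157, 0.1873]
ee_rot: [0.372, -0.6, 0.602, -0.373]
ft_force: [-0.2, -0.3, 5.3]
grip_width: 0.127
```

send_rows --pt "0 0 0 0 0 0.1 0" --pt "0 0 0 0 0 0.2 0" --pt "0 0 0 0 0 0.3 0" --pt "0 0 0 0 0 0.36 0" --pt "0 0 0 0 0 0.42 0" --pt "0 0 0 0 0 0.46 0" --pt "0 0 0 0 0 0.5 0" --pt "0 0 0 0 0 0.5 0"

```text
clock: 28.15
position: [0.4535, -0.1571, 0.1872]
ee_rot: [0.213, -0.674, 0.675, -0.213]
ft_force: [-1.0, -1.3, 6.3]
grip_width: 0.125
```

```bash
python3 -c "
from h import *
st()"
```

```text
t 28.15 pos [ 0.4535 -0.1571  0.1872] psi -54.9 ydir [ 0.001 -0.001 -1.   ] q [ 0.56  0.06 -0.33  1.88  0.02  1.2  -0.74] F [-1.  -1.3  6.3] M [-0.29  0.48  0.19] w 0.125
```

Mz is rising at 86°; continue in small steps to the stop.

send_rows --pt "0 0 0 0 0 0.03 0" --pt "0 0 0 0 0 0.06 0" --pt "0 0 0 0 0 0.06 0"

```text
clock: 28.4
position: [0.4534, -0.1571, 0.1872]
ee_rot: [0.193, -0.68, 0.681, -0.193]
ft_force: [-1.3, -1.5, 6.2]
grip_width: 0.126
```

```bash
python3 -c "
from h import *
st()"
```

```text
t 28.40 pos [ 0.4534 -0.1571  0.1872] psi -58.3 ydir [ 0.001 -0.001 -1.   ] q [ 0.56  0.06 -0.33  1.88  0.02  1.2  -0.8 ] F [-1.3 -1.5  6.2] M [-0.29  0.51  0.31] w 0.126
```

send_rows --pt "0 0 0 0 0 0.03 0" --pt "0 0 0 0 0 0.06 0" --pt "0 0 0 0 0 0.09 0" --pt "0 0 0 0 0 0.09 0"

```text
clock: 28.73
position: [0.4534, -0.1571, 0.1872]
ee_rot: [0.162, -0.688, 0.689, -0.163]
ft_force: [-1.2, -0.6, 6.3]
grip_width: 0.128
```

```bash
python3 -c "
from h import *
st()"
```

```text
t 28.73 pos [ 0.4534 -0.1571  0.1872] psi -63.4 ydir [ 0.001 -0.001 -1.   ] q [ 0.56  0.06 -0.33  1.88  0.02  1.2  -0.89] F [-1.2 -0.6  6.3] M [-0.27  0.6   0.54] w 0.128
```

send_rows --pt "0 0 0 0 0 0.03 0" --pt "0 0 0 0 0 0.06 0" --pt "0 0 0 0 0 0.06 0"

```text
clock: 28.98
position: [0.4534, -0.157, 0.1872]
ee_rot: [0.142, -0.692, 0.693, -0.142]
ft_force: [-1.2, -1.1, 5.8]
grip_width: 0.126
```

```bash
python3 -c "
from h import *
st(); s=cam('side'); capm([s],.4525,-.1572,.128)
save('c4.png',s['pixels'],(190,170,390,320),4)"
```

```text
t 28.98 pos [ 0.4534 -0.157   0.1872] psi -66.9 ydir [ 0.001 -0.001 -1.   ] q [ 0.55  0.06 -0.33  1.88  0.02  1.2  -0.95] F [-1.2 -1.1  5.8] M [-0.34  0.55  0.73] w 0.126
grip 174 ((453.4449768066406, -164.76133728027344), (25.011442184448242, 31.19088363647461), 79.86637878417969) disc ((454.1930236816406, -156.10791015625), 29.50790023803711) top [0.2174 0.2176 0.2181 0.2196 0.2199]
```

View pics/c4.png

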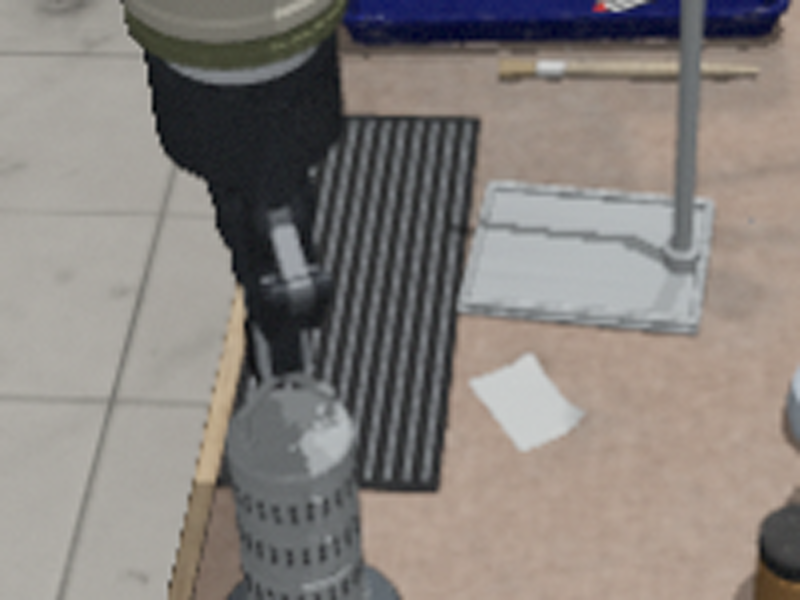

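send_rows --pt "0 0 0 0 0 -0.05 0" --pt "0 0 -0.002 0 0 -0.05 0" --pt "0 0 -0.006 0 0 -0.05 0" --pt "0 0 -0.012 0 0 -0.05 0" --pt "0 0 -0.02 0 0 -0.05 0" --pt "0 0 -0.025 0 0 -0.05 0" --pt "0 0 -0.025 0 0 -0.05 0"

```text
clock: 29.62
position: [0.4543, -0.1569, 0.2136]
ee_rot: [0.158, -0.688, 0.69, -0.16]
ft_force: [0.3, 0.1, -4.0]
grip_width: 0.126
```

```bash
python3 -c "
from h import *
st(); s=cam('side')
save('c5.png',s['pixels'],(190,200,390,350),4)"
```

```text
t 29.62 pos [ 0.4543 -0.1569  0.2136] psi -64.0 ydir [ 0.004 -0.001 -1.   ] q [ 0.56  0.04 -0.33  1.84  0.01  1.26 -0.89] F [ 0.3  0.1 -4. ] M [-0.01 -0.05  0.  ] w 0.126
```

View pics/c5.png

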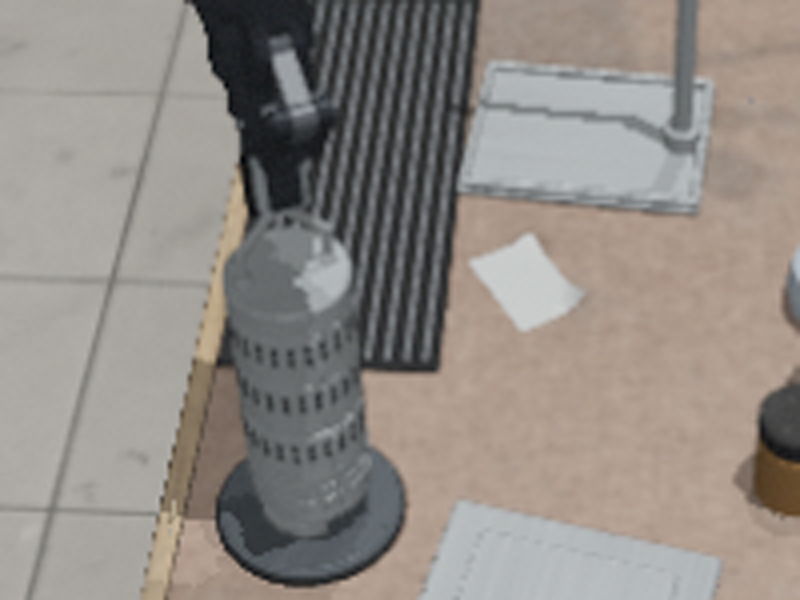

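```bash
python3 - <<'E'
from h import *
s=cam("side");t=cam("top")
for nm,c in (("s",s),("t",t)):
    W=c["W"]; m=(W[...,2]>.241)&(W[...,2]<.253)&(W[...,0]>.545)&(W[...,0]<.625)&(W[...,1]>.1)&(W[...,1]<.14); P=W[m]
    f=np.polyfit(P[:,0],P[:,1],1); print(nm,len(P),"slope deg",np.degrees(np.arctan(f[0])),"y at .576",np.polyval(f,.576),"z",np.median(P[:,2]))
    m=(W[...,2]>.225)&(W[...,2]<.275)&(W[...,0]>.5)&(W[...,0]<.66)&(W[...,1]>.1)&(W[...,1]<.14); P=W[m]; print("xmin/max",P[:,0].min(),P[:,0].max(), "tip z",P[P[:,0]<.545][:,2].max())
    m=(W[...,2]>.2)&(W[...,0]>.3)&(W[...,1]>.17)&(W[...,2]<.5)&(W[...,0]<.72); P=W[m]
    d=np.hypot(P[:,0]-.576,P[:,1]-.122); o=np.argsort(d)[:200:20]; print(P[o].round(3).tolist(), d[o].round(3))
E
```

```text
s 156 slope deg -4.886739875159029 y at .576 0.12198460217049767 z 0.24695091396680383
xmin/max 0.5347520258157877 0.6397047186880014 tip z 0.2605895331146983
[[0.707, 0.17, 0.453], [0.646, 0.25, 0.317], [0.678, 0.227, 0.334], [0.673, 0.232, 0.349], [0.67, 0.235, 0.33], [0.666, 0.239, 0.33], [0.685, 0.223, 0.329], [0.648, 0.252, 0.321], [0.65, 0.252, 0.316], [0.65, 0.252, 0.318]] [0.139 0.146 0.146 0.147 0.148 0.148 0.149 0.149 0.149 0.15 ]
t 137 slope deg -5.563635719889075 y at .576 0.121780375445736 z 0.24707145412309023
xmin/max 0.5322381799252642 0.6368233945810614 tip z 0.2606920767502254
[[0.704, 0.171, 0.463], [0.705, 0.177, 0.46], [0.704, 0.184, 0.463], [0.656, 0.242, 0.319], [0.652, 0.246, 0.316], [0.707, 0.186, 0.475], [0.659, 0.242, 0.321], [0.643, 0.252, 0.322], [0.679, 0.227, 0.337], [0.711, 0.18, 0.477]] [0.137 0.14  0.143 0.144 0.145 0.146 0.146 0.146 0.147 0.147]
```

```bash
python3 -c "
from h import *
go((.4754,.131,.282),-5.2)"
```

```text
t 29.77 shift [-0.1461 -0.0703 -0.2488] rot [-1.1000e-03 -1.0257e+00 -4.0000e-04] rows>= 8.2
```

send_rows --pt "0 0 -0.015 0 0 0 0" --pt "0 0 -0.035 0 0 0 0" --pt "0 0 -0.055 0 0 0 0" --pt "0 -0.005 -0.07 -0.01 0 -0.05 0" --pt "0 -0.015 -0.07 -0.025 0 -0.13 0" --pt "0 -0.026 -0.07 -0.045 0 -0.22 0" --pt "0 -0.038 -0.07 -0.065 0 -0.31 0" --pt "0 -0.05 -0.07 -0.085 0 -0.4 0" --pt "0 -0.062 -0.07 -0.105 0 -0.49 0" --pt "0 -0.073 -0.07 -0.125 0 -0.58 0"

```text
clock: 30.6
position: [0.4637, -0.011, 0.2813]
ee_rot: [0.351, -0.614, 0.614, -0.351]
ft_force: [-0.4, -0.1, -4.3]
grip_width: 0.123
```

```bash
python3 -c "
from h import *
st();go((.4754,.131,.282),-5.2)"
```

```text
t 30.60 pos [ 0.4637 -0.011   0.2813] psi -30.5 ydir [ 0.  0. -1.] q [ 0.41 -0.03 -0.47  1.76 -0.01  1.4  -0.59] F [-0.4 -0.1 -4.3] M [0.03 0.01 0.03] w 0.123
t 30.60 shift [-0.1283 -0.0007 -0.062 ] rot [-3.00e-04 -4.41e-01 -2.00e-04] rows>= 3.5
```

send_rows --pt "0 -0.02 0 -0.01 0 -0.07 0" --pt "0 -0.042 0 -0.02 0 -0.15 0" --pt "0 -0.064 0 -0.031 0 -0.23 0" --pt "0 -0.086 0 -0.042 0 -0.31 0" --pt "0 -0.105 0 -0.051 0 -0.38 0" --pt "0 -0.118 0 -0.057 0 -0.43 0" --pt "0 -0.126 0 -0.061 0 -0.44 0" --pt "0 -0.1283 0 -0.062 0 -0.441 0" --pt "0 -0.1283 0 -0.062 0 -0.441 0"

```text
clock: 31.35
position: [0.4761, 0.1295, 0.2811]
ee_rot: [-0.475, 0.524, -0.523, 0.475]
ft_force: [-0.1, -1.4, -4.8]
grip_width: 0.121
```

```bash
python3 -c "
from h import *
st();s=cam('side'); t=cam('top'); go((.4754,.131,.280),-5.2)
save('d1.png',s['pixels'],(220,80,420,230),4);save('d1t.png',t['pixels'],(180,150,380,300),4)
W=s['W'];d=np.hypot(W[...,0]-.4754,W[...,1]-.131);m=(d<.034)&(W[...,2]<.25)&(W[...,2]>.05);print('tower bottom',np.sort(W[m][:,2])[:10].round(4))
z=W[m]; b=z[(z[:,2]>.20)]; print(len(b))
m=(d<.034)&(W[...,2]<.265)&(W[...,2]>.19); z=W[m][:,2]; print(np.histogram(z,bins=np.arange(.19,.265,.005)))
"
```

```text
t 31.35 pos [0.4761 0.1295 0.2811] psi -5.5 ydir [-0. -0. -1.] q [ 0.25  0.06 -0.62  1.69  0.03  1.4  -0.48] F [-0.1 -1.4 -4.8] M [-0.04  0.04  0.01] w 0.121
t 31.45 shift [-0.0025  0.0011 -0.001 ] rot [ 0.0001 -0.007   0.0005] rows>= 0.1
tower bottom [0.0911 0.0918 0.0919 0.0919 0.0923 0.0924 0.0925 0.0926 0.0931 0.0932]
714
(array([ 52,  58,  52,  61,  57,  63,  43,  60, 192, 164,  10,  12,  13,
         9,   9]), array([0.19 , 0.195, 0.2  , 0.205, 0.21 , 0.215, 0.22 , 0.225, 0.23 ,
       0.235, 0.24 , 0.245, 0.25 , 0.255, 0.26 , 0.265]))
```

View pics/d1.png

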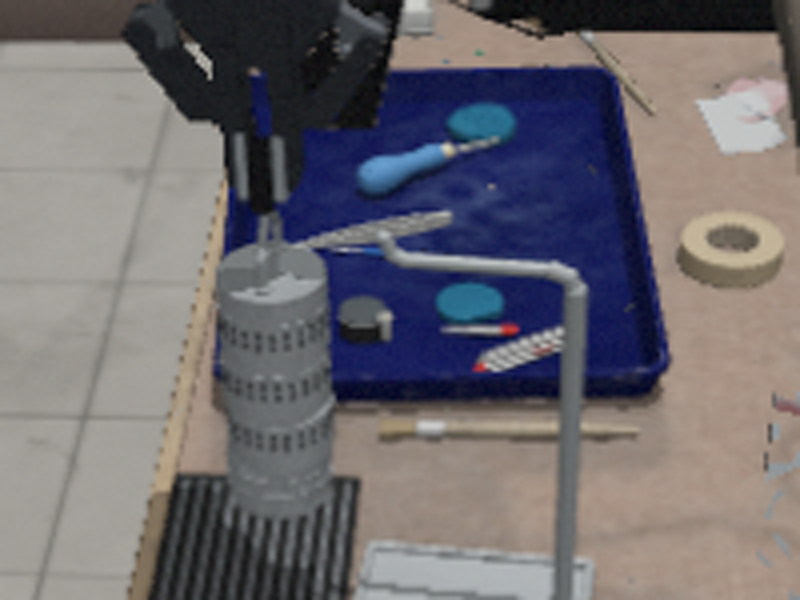

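View pics/d1t.png

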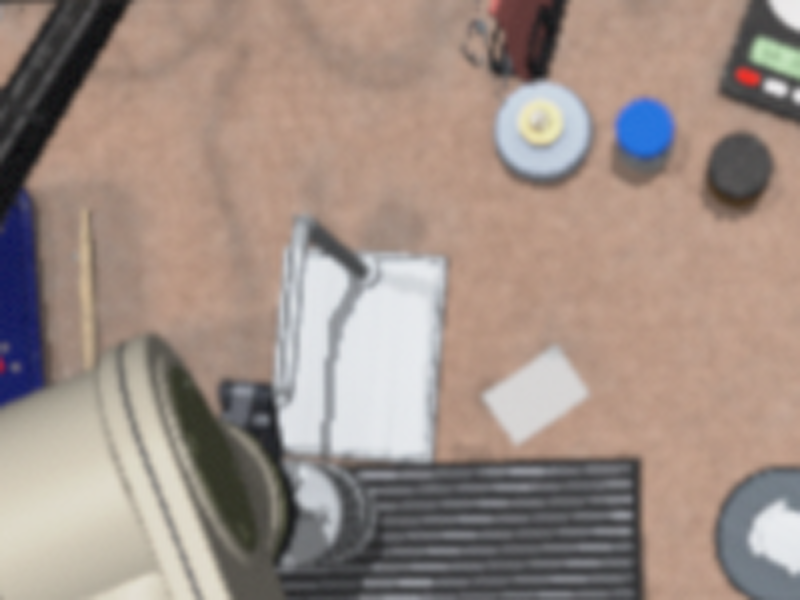

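```bash
python3 - <<'E'
from h import *
t=cam("top");s=cam("side")
for nm,c in (("t",t),("s",s)):
    W=c["W"]; m=(np.hypot(W[...,0]-.44,W[...,1]-.13)<.15)&(W[...,2]>.28)&(W[...,2]<.8)
    P=W[m]
    for z in np.arange(.28,.75,.04):
        q=P[(P[:,2]>z)&(P[:,2]<z+.04)]
        if len(q): print(nm,round(z,2),len(q),"x",q[:,0].min().round(3),q[:,0].max().round(3),"y",q[:,1].min().round(3),q[:,1].max().round(3))
    m=(W[...,2]>.28)&(W[...,2]<.7)&(W[...,0]>.5)&(W[...,0]<.72)&(W[...,1]>.15)&(W[...,1]<.4); P=W[m]
    for x in np.arange(.5,.72,.03):
        q=P[(P[:,0]>x)&(P[:,0]<x+.03)]
        if len(q): print("lamparm",nm,round(x,2),len(q),"y",q[:,1].min().round(3),q[:,1].max().round(3),"z",q[:,2].min().round(3),np.percentile(q[:,2],95).round(3))
E
```

```text
t 0.32 51 x 0.502 0.525 y 0.111 0.123
t 0.36 159 x 0.51 0.54 y 0.109 0.136
t 0.4 72 x 0.451 0.505 y 0.09 0.104
t 0.44 50 x 0.456 0.515 y 0.086 0.111
t 0.48 159 x 0.459 0.515 y 0.085 0.111
t 0.52 38 x 0.473 0.503 y 0.087 0.098
t 0.56 95 x 0.423 0.529 y 0.057 0.099
t 0.6 597 x 0.346 0.539 y 0.029 0.187
t 0.64 8241 x 0.294 0.537 y 0.023 0.187
t 0.68 4094 x 0.294 0.431 y 0.03 0.118
lamparm t 0.5 488 y 0.15 0.399 z 0.281 0.652
lamparm t 0.53 212 y 0.319 0.356 z 0.293 0.337
lamparm t 0.56 260 y 0.294 0.336 z 0.289 0.341
lamparm t 0.59 297 y 0.269 0.339 z 0.282 0.341
lamparm t 0.62 375 y 0.247 0.311 z 0.302 0.341
lamparm t 0.65 346 y 0.226 0.286 z 0.314 0.351
lamparm t 0.68 1159 y 0.15 0.4 z 0.326 0.479
lamparm t 0.71 885 y 0.15 0.4 z 0.339 0.482
s 0.28 321 x 0.455 0.496 y 0.112 0.142
s 0.32 667 x 0.419 0.53 y 0.107 0.146
s 0.36 1038 x 0.412 0.541 y 0.106 0.145
s 0.4 669 x 0.439 0.515 y 0.088 0.132
s 0.44 862 x 0.434 0.52 y 0.083 0.146
s 0.48 1030 x 0.434 0.52 y 0.084 0.144
s 0.52 823 x 0.436 0.518 y 0.086 0.134
lamparm s 0.5 267 y 0.328 0.385 z 0.28 0.328
lamparm s 0.53 205 y 0.32 0.356 z 0.294 0.337
lamparm s 0.56 249 y 0.294 0.341 z 0.283 0.342
lamparm s 0.59 298 y 0.272 0.331 z 0.28 0.341
lamparm s 0.62 286 y 0.251 0.311 z 0.281 0.342
lamparm s 0.65 260 y 0.228 0.282 z 0.315 0.352
lamparm s 0.68 435 y 0.151 0.386 z 0.326 0.478
lamparm s 0.71 259 y 0.15 0.316 z 0.338 0.483
```

send_rows --pt "0 -0.0015 0.002 0.005 0 -0.006 0" --pt "0 -0.0015 0.002 0.015 0 -0.006 0" --pt "0 -0.0015 0.002 0.025 0 -0.006 0" --pt "0 -0.0015 0.002 0.035 0 -0.006 0" --pt "0 -0.0015 0.002 0.045 0 -0.006 0" --pt "0 -0.0015 0.002 0.045 0 -0.006 0"

```text
clock: 32.05
position: [0.523, 0.1261, 0.2787]
ee_rot: [-0.477, 0.522, -0.522, 0.477]
ft_force: [0.3, -0.8, -3.6]
grip_width: 0.123
```

```bash
python3 -c "
from h import *
st();s=cam('side');  go((.575,.122,.279),-5.2)
save('d2.png',s['pixels'],(260,80,380,180),6)
"
```

```text
t 32.05 pos [0.523  0.1261 0.2787] psi -5.2 ydir [-0.     0.001 -1.   ] q [ 0.23  0.17 -0.62  1.59  0.1   1.41 -0.49] F [ 0.3 -0.8 -3.6] M [-0.05 -0.24  0.01] w 0.123
t 32.10 shift [-0.0002 -0.0003  0.0533] rot [ 0.0011  0.001  -0.0006] rows>= 1.3
```

View pics/d2.png

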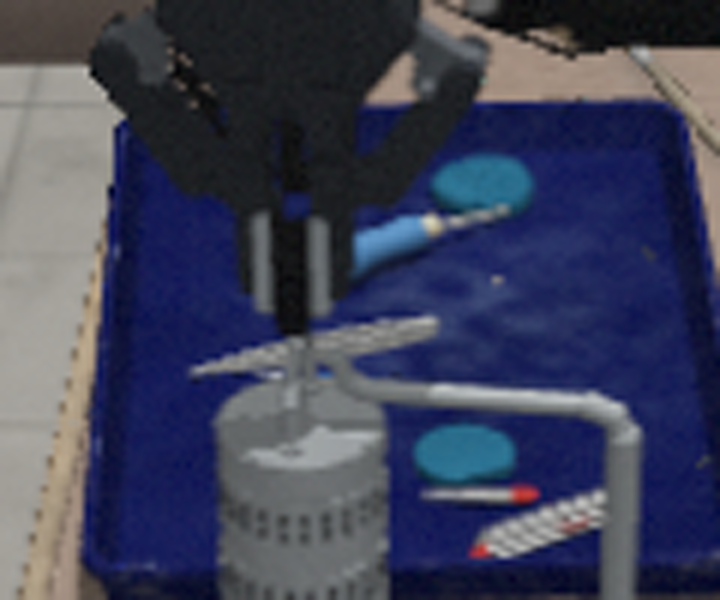

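send_rows --pt "0 0 0 0.008 0 0 0" --pt "0 0 0 0.016 0 0 0" --pt "0 0 0 0.024 0 0 0" --pt "0 0 0 0.032 0 0 0" --pt "0 0 0 0.04 0 0 0" --pt "0 0 0 0.048 0 0 0" --pt "0 0 0 0.052 0 0 0" --pt "0 0 0 0.052 0 0 0"

```text
clock: 32.77
position: [0.5735, 0.122, 0.2789]
ee_rot: [-0.477, 0.522, -0.522, 0.477]
ft_force: [-0.0, -0.6, -4.1]
grip_width: 0.125
```

```bash
python3 -c "
from h import *
st();s=cam('side');  go((.575,.122,.2596),-5.2)
save('d3.png',s['pixels'],(260,80,380,180),6)
"
```

```text
t 32.77 pos [0.5735 0.122  0.2789] psi -5.1 ydir [-0.  0. -1.] q [ 0.2   0.28 -0.6   1.47  0.16  1.44 -0.49] F [-0.  -0.6 -4.1] M [-0.02 -0.07  0.03] w 0.125
t 32.82 shift [0.0001 0.0194 0.0021] rot [ 0.0006  0.0016 -0.0002] rows>= 0.5
```

View pics/d3.png

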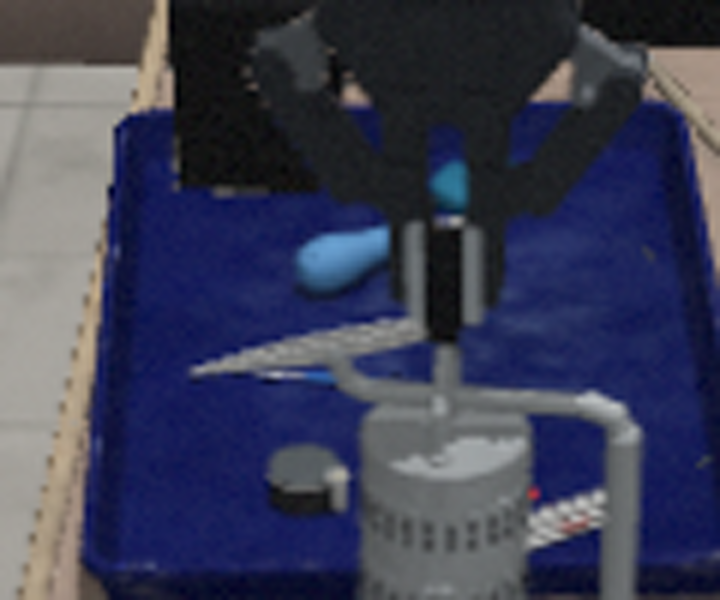

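send_rows --pt "0 0 0.006 0.001 0 0 0" --pt "0 0 0.012 0.001 0 0 0" --pt "0 0 0.016 0.001 0 0 0" --pt "0 0 0.019 0.001 0 0 0" --pt "0 0 0.019 0.001 0 0 0" --pt "0 0 0.019 0.001 0 0 0"

```text
clock: 33.32
position: [0.5735, 0.1228, 0.2603]
ee_rot: [-0.477, 0.522, -0.521, 0.478]
ft_force: [-0.3, 2.9, -2.8]
grip_width: 0.124
```

```bash
python3 -c "
from h import *
st();s=cam('side')
save('d4.png',s['pixels'],(260,80,380,180),6)
"
```

```text
t 33.32 pos [0.5735 0.1228 0.2603] psi -5.1 ydir [ 0.     0.001 -1.   ] q [ 0.2   0.29 -0.6   1.5   0.16  1.4  -0.5 ] F [-0.3  2.9 -2.8] M [ 0.54 -0.04  0.  ] w 0.124
```

View pics/d4.png

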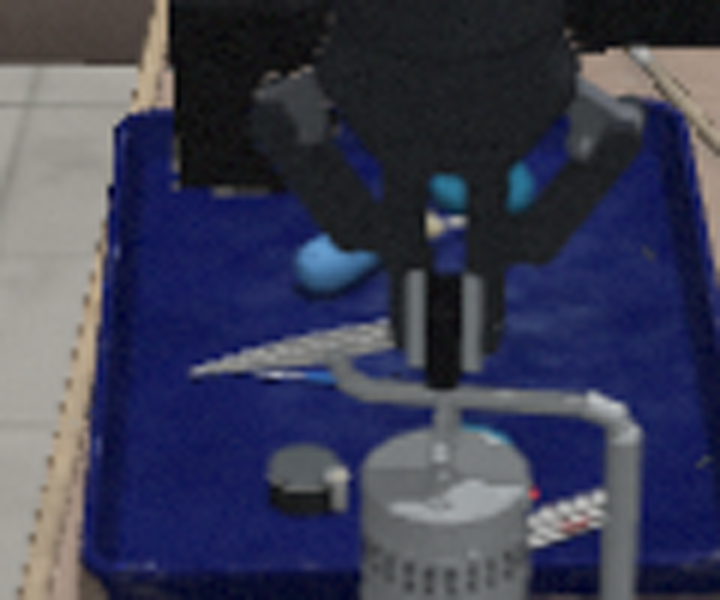

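send_rows --pt "0 -0.001 0 0 0 0 0" --pt "0 -0.0015 0.001 0 0 0 0" --pt "0 -0.0015 0.002 0 0 0 0" --pt "0 -0.0015 0.002 0 0 0 0"

```text
clock: 33.7
position: [0.5741, 0.1233, 0.2595]
ee_rot: [0.477, -0.521, 0.522, -0.477]
ft_force: [-2.9, -1.4, 6.5]
grip_width: 0.123
```

```bash
python3 -c "
from h import *
st()"
```

```text
t 33.70 pos [0.5741 0.1233 0.2595] psi -5.1 ydir [ 0.001 -0.001 -1.   ] q [ 0.2   0.29 -0.6   1.5   0.17  1.4  -0.5 ] F [-2.9 -1.4  6.5] M [-0.26  0.68 -0.06] w 0.123
```

send_rows --pt "0 0 -0.001 0 0 0 0" --pt "0 0 -0.001 0 0 0 0" --pt "20 0 -0.001 0 0 0 0" --pt "30 0 -0.001 0 0 0 0" --pt "40 0 -0.001 0 0 0 0" --pt "40 0 -0.001 0 0 0 0" --pt "40 0 -0.001 0 0 0 0"

```text
clock: 34.28
position: [0.5739, 0.1237, 0.2593]
ee_rot: [0.477, -0.522, 0.522, -0.477]
ft_force: [0.8, -0.7, 0.4]
grip_width: 0.4
```

```bash
python3 -c "
from h import *
st();s=cam('side')
save('d5.png',s['pixels'],(260,80,400,220),5)"
```

```text
t 34.28 pos [0.5739 0.1237 0.2593] psi -5.1 ydir [ 0.  0. -1.] q [ 0.2   0.29 -0.6   1.5   0.16  1.4  -0.5 ] F [ 0.8 -0.7  0.4] M [-0.04 -0.02  0.05] w 0.4
```

View pics/d5.png

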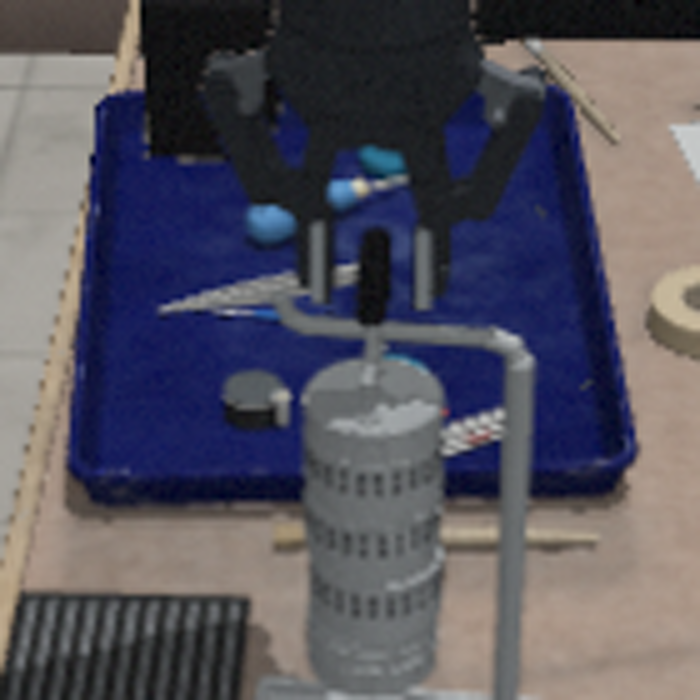

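send_rows --pt "40 0 -0.01 0 0 0 0" --pt "40 0 -0.025 0 0 0 0" --pt "40 0 -0.045 0 0 0 0" --pt "40 0 -0.065 0 0 0 0" --pt "40 0 -0.075 -0.02 0 0 0" --pt "40 0 -0.075 -0.05 0 0 0" --pt "40 0 -0.075 -0.08 0 0 0" --pt "40 0 -0.075 -0.1 0 0 0"

```text
clock: 35.0
position: [0.4723, 0.1335, 0.3354]
ee_rot: [0.477, -0.521, 0.522, -0.478]
ft_force: [-0.5, -0.1, 0.8]
grip_width: 0.403
```

```bash
python3 -c "
from h import *
st();s=cam('side')
save('d6.png',s['pixels'],(260,80,400,220),5)
W=s['W']
m=(W[...,2]>.1)&(W[...,2]<.13)&(np.hypot(W[...,0]-.531,W[...,1]+.3)<.05); P=W[m]; print('knob',len(P),P.mean(0),P.max(0),P.min(0))
m=(W[...,2]>.083)&(W[...,2]<.095)&(W[...,0]>.4)&(W[...,0]<.75)&(W[...,1]<-.15)&(W[...,1]>-.5); P=W[m]; print(len(P),np.median(P[:,2]))
m=(W[...,2]>.06)&(W[...,2]<.095)&(W[...,0]>.52)&(W[...,0]<.64)&(W[...,1]<-.24)&(W[...,1]>-.38); P=W[m]; print(len(P),np.median(P[:,2]),np.histogram(P[:,2],bins=10))
go((.45,-.30,.25),0)"
```

```text
t 35.00 pos [0.4723 0.1335 0.3354] psi -5.0 ydir [ 0.001  0.    -1.   ] q [ 0.25  0.03 -0.63  1.6   0.02  1.51 -0.47] F [-0.5 -0.1  0.8] M [-0.04 -0.03  0.05] w 0.403
knob 111 [ 0.53592096 -0.30056545  0.10535882] [ 0.54524119 -0.29066287  0.1094784 ] [ 0.52652069 -0.30868719  0.10001231]
713 0.08367752460973144
4698 0.0810362871436297 (array([   3,    3,   31,   61,  627, 2213, 1669,   65,   11,   15]), array([0.06240267, 0.06560938, 0.0688161 , 0.07202281, 0.07522952,
       0.07843624, 0.08164295, 0.08484967, 0.08805638, 0.0912631 ,
       0.09446981]))
t 35.05 shift [0.4345 0.0863 0.0171] rot [-0.0014 -0.0859  0.0006] rows>= 10.6
```

View pics/d6.png

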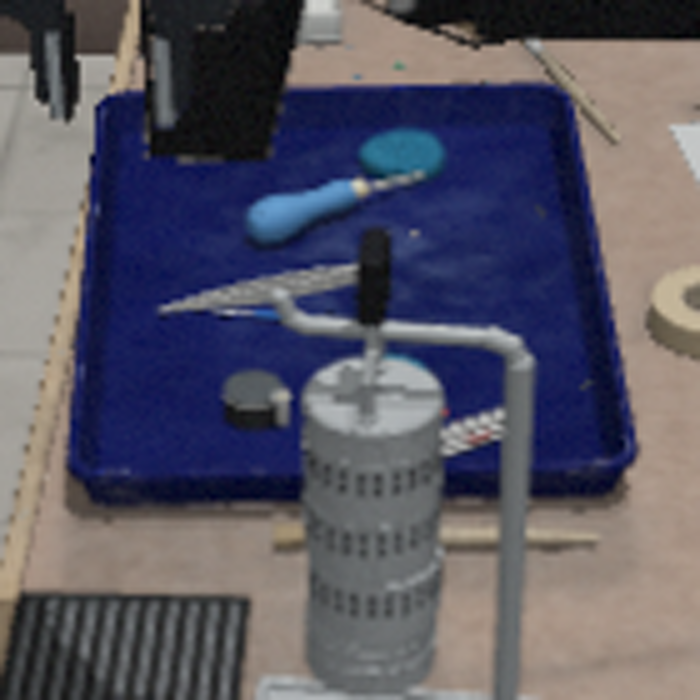

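```bash
python3 -c "
from h import *
go((.535,-.3005,.2),-102.8)"
```

```text
t 35.05 shift [0.4277 0.1364 0.1018] rot [-1.5000e-03  1.7083e+00 -9.0000e-04] rows>= 13.7
```

send_rows --pt "50 0.03 0.0 0.0 0 0.12 0" --pt "50 0.07 0.0 0.01 0 0.24 0" --pt "50 0.11 0.02 0.025 0 0.36 0" --pt "50 0.15 0.04 0.035 0 0.48 0" --pt "50 0.19 0.06 0.045 0 0.6 0" --pt "50 0.23 0.08 0.055 0 0.72 0" --pt "50 0.27 0.1 0.065 0 0.84 0" --pt "50 0.31 0.12 0.075 0 0.96 0" --pt "50 0.35 0.13 0.085 0 1.08 0" --pt "50 0.39 0.136 0.095 0 1.2 0"

```text
clock: 35.88
position: [0.53, -0.2403, 0.2031]
ee_rot: [-0.098, 0.7, -0.7, 0.097]
ft_force: [0.8, 0.1, 0.4]
grip_width: 0.498
```

```bash
python3 -c "
from h import *
st();go((.535,-.3005,.15),-102.8)"
```

```text
t 35.88 pos [ 0.53   -0.2403  0.2031] psi -74.2 ydir [-0.001  0.    -1.   ] q [ 0.57  0.27 -0.26  1.61  0.07  1.28 -1.  ] F [0.8 0.1 0.4] M [-0.01  0.01 -0.01] w 0.498
t 35.88 shift [0.0116 0.0531 0.0593] rot [2.e-04 5.e-01 8.e-04] rows>= 4.0
```

send_rows --pt "50 0.003 0.01 0.02 0 0.12 0" --pt "50 0.006 0.02 0.04 0 0.24 0" --pt "50 0.0116 0.035 0.0593 0 0.36 0" --pt "50 0.0116 0.053 0.0593 0 0.48 0" --pt "50 0.0116 0.053 0.0593 0 0.5 0" --pt "50 0.0116 0.053 0.0593 0 0.5 0"

```text
clock: 36.38
position: [0.5355, -0.2983, 0.1508]
ee_rot: [0.076, 0.703, -0.703, -0.077]
ft_force: [-0.9, 0.7, 1.0]
grip_width: 0.502
```

```bash
python3 -c "
from h import *
st();s=cam('side'); go((.535,-.3005,.091),-102.8); save('e1.png',s['pixels'],(240,290,400,410),5)"
```

```text
t 36.38 pos [ 0.5355 -0.2983  0.1508] psi -102.4 ydir [-0.001  0.001 -1.   ] q [ 0.56  0.37 -0.16  1.59  0.06  1.19 -1.4 ] F [-0.9  0.7  1. ] M [-0.01  0.01 -0.01] w 0.502
t 36.43 shift [0.0007 0.0609 0.0025] rot [ 0.0004  0.01   -0.0006] rows>= 1.5
```

View pics/e1.png

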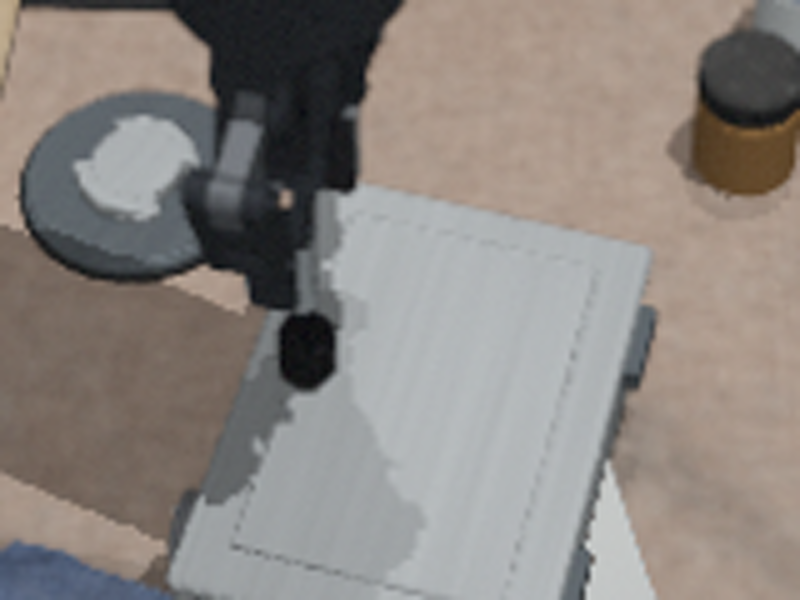

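send_rows --pt "50 0.0007 0.02 0.0025 0 0.008 0" --pt "50 0.0007 0.04 0.0025 0 0.008 0" --pt "50 0.0007 0.055 0.0025 0 0.008 0" --pt "50 0.0007 0.062 0.0025 0 0.008 0" --pt "50 0.0007 0.062 0.0025 0 0.008 0"

```text
clock: 36.85
position: [0.5343, -0.3004, 0.0887]
ee_rot: [0.078, 0.703, -0.702, -0.079]
ft_force: [0.4, 0.3, 0.4]
grip_width: 0.501
```

send_rows --pt "0 0 0 0 0 0 0" --pt "0 0 0 0 0 0 0" --pt "0 0 0 0 0 0 0" --pt "0 0 0 0 0 0 0" --pt "0 0 0 0 0 0 0" --pt "0 0 0 0 0 0 0" --squeeze 25

```text
clock: 37.35
position: [0.5351, -0.3007, 0.0895]
ee_rot: [0.08, 0.703, -0.702, -0.079]
ft_force: [2.2, 5.3, 2.3]
grip_width: 0.219
```

```bash
python3 -c "
from h import *
st();s=cam('side'); save('e2.png',s['pixels'],(240,290,400,410),5)
R=Rot.from_quat(get_obs()['ee_rot']).as_matrix()
e=np.array([np.cos(np.radians(-12.8)),np.sin(np.radians(-12.8)),0]); k0=np.array([-.1,.023])
for th in range(0,61,5):
    a=np.radians(th); x=-.1*np.cos(a)+.023*np.sin(a); z=.1*np.sin(a)+.023*np.cos(a)
    d=(x+.1)*e+np.array([0,0,z-.023]); print(th,(R.T@d).round(4))
"
```

```text
t 37.35 pos [ 0.5351 -0.3007  0.0895] psi -102.9 ydir [ 0.002  0.    -1.   ] q [ 0.57  0.42 -0.16  1.65  0.07  1.07 -1.41] F [2.2 5.3 2.3] M [ 0.91 -0.44 -0.01] w 0.219
0 [0. 0. 0.]
5 [-0.0024 -0.0086 -0.    ]
10 [-0.0055 -0.017  -0.    ]
15 [-0.0094 -0.0251 -0.    ]
20 [-0.0139 -0.0328 -0.    ]
25 [-0.0191 -0.0401 -0.0001]
30 [-0.025  -0.0469 -0.0001]
35 [-0.0313 -0.0532 -0.0001]
40 [-0.0383 -0.0588 -0.0001]
45 [-0.0456 -0.0639 -0.0001]
50 [-0.0534 -0.0683 -0.0002]
55 [-0.0616 -0.072  -0.0002]
60 [-0.07   -0.075  -0.0002]
```

View pics/e2.png

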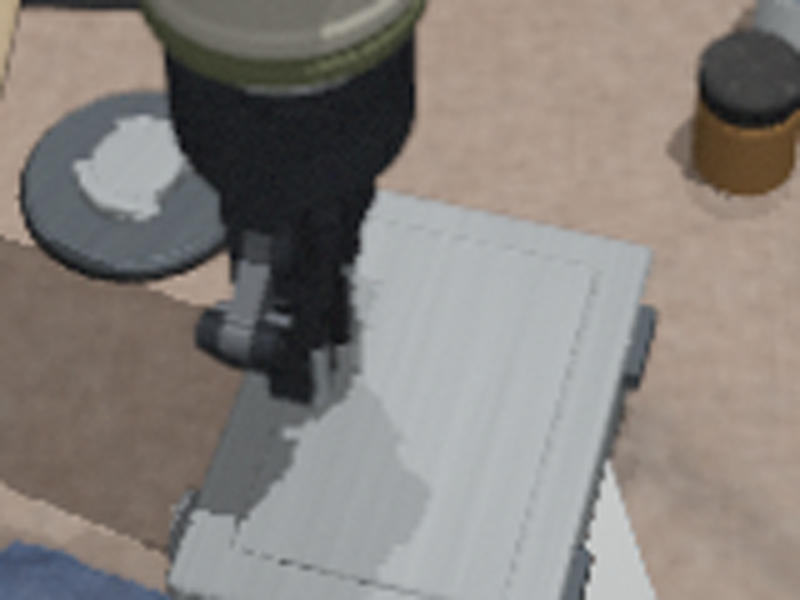

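send_rows --pt "0 -0.001 -0.004 0 0 0 0" --pt "0 -0.0024 -0.0086 0 0 0 0" --pt "0 -0.004 -0.013 0 0 0 0" --pt "0 -0.0055 -0.017 0 0 0 0" --pt "0 -0.0075 -0.021 0 0 0 0" --pt "0 -0.0094 -0.0251 0 0 0 0" --pt "0 -0.0116 -0.029 0 0 0 0" --pt "0 -0.0139 -0.0328 0 0 0 0" --pt "0 -0.0139 -0.0328 0 0 0 0" --squeeze 30

```text
clock: 38.15
position: [0.5479, -0.3035, 0.1209]
ee_rot: [0.079, 0.703, -0.702, -0.08]
ft_force: [2.5, 4.0, -1.9]
grip_width: 0.216
```

```bash
python3 -c "
from h import *
st();s=cam('side'); save('e3.png',s['pixels'],(240,290,400,410),5)"
```

```text
t 38.15 pos [ 0.5479 -0.3035  0.1209] psi -102.9 ydir [-0.001  0.001 -1.   ] q [ 0.56  0.42 -0.16  1.58  0.07  1.15 -1.41] F [ 2.5  4.  -1.9] M [ 0.97 -0.38  0.05] w 0.216
```

View pics/e3.png

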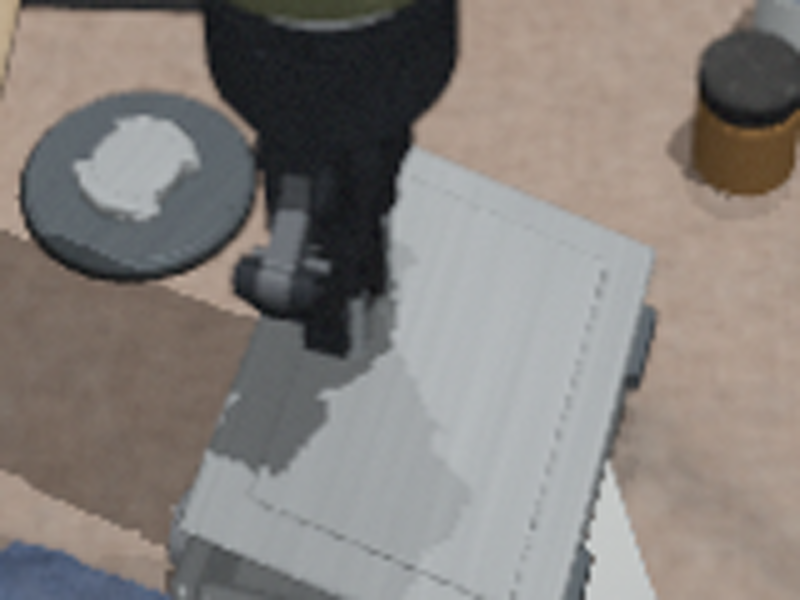

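send_rows --pt "0 -0.0026 -0.0037 0 0 0 0" --pt "0 -0.0052 -0.0073 0 0 0 0" --pt "0 -0.008 -0.0107 0 0 0 0" --pt "0 -0.0111 -0.0141 0 0 0 0" --pt "0 -0.0142 -0.0173 0 0 0 0" --pt "0 -0.0174 -0.0204 0 0 0 0" --pt "0 -0.0209 -0.0232 0 0 0 0" --pt "0 -0.0244 -0.026 0 0 0 0" --pt "0 -0.028 -0.0286 0 0 0 0" --pt "0 -0.0317 -0.0311 0 0 0 0"

```text
clock: 39.03
position: [0.5777, -0.3101, 0.1509]
ee_rot: [0.078, 0.703, -0.702, -0.081]
ft_force: [-0.1, 6.0, -7.7]
grip_width: 0.216
```

```bash
cat >> h.py <<'E'
def lid(c,h=(.6325,-.3227,.075)):
    W=c["W"]; a=np.radians(-12.8); e=np.array([np.cos(a),np.sin(a),0]); y=np.array([-e[1],e[0],0])
    P=(W-np.array(h)); u=P@e; v=P@y; w=P[...,2]
    m=(u<.0)&(u>-.13)&(np.abs(v)<.08)&(w>.004)&(np.abs(v)>.025); 
    x,z=u[m],w[m]
    rng=np.random.default_rng(0); best=(0,)
    for _ in range(300):
        i,j=rng.integers(0,len(x),2)
        if abs(x[i]-x[j])+abs(z[i]-z[j])<.03: continue
        n=np.array([z[j]-z[i],-(x[j]-x[i])]); n/=np.linalg.norm(n); d=np.abs((x-x[i])*n[0]+(z-z[i])*n[1]); k=(d<.003).sum()
        if k>best[0]: best=(k,d<.003)
    q=best[1]; c_=np.stack([x[q],z[q]],1); mu=c_.mean(0); vv=np.linalg.svd(c_-mu,full_matrices=False)[2][0]
    print("lid pts",len(x),best[0],"angle",np.degrees(np.arctan2(-vv[1]*np.sign(vv[0]),abs(vv[0]))).round(1))
E
python3 -c "
from h import *
st();s=cam('side'); save('e4.png',s['pixels'],(240,270,400,390),5); lid(s)"
```

```text
t 39.03 pos [ 0.5777 -0.3101  0.1509] psi -102.9 ydir [-0.004  0.003 -1.   ] q [ 0.54  0.46 -0.16  1.46  0.07  1.23 -1.42] F [-0.1  6.  -7.7] M [ 1.26  0.12 -0.05] w 0.216
lid pts 16210 2647 angle 40.3
```

View pics/e4.png

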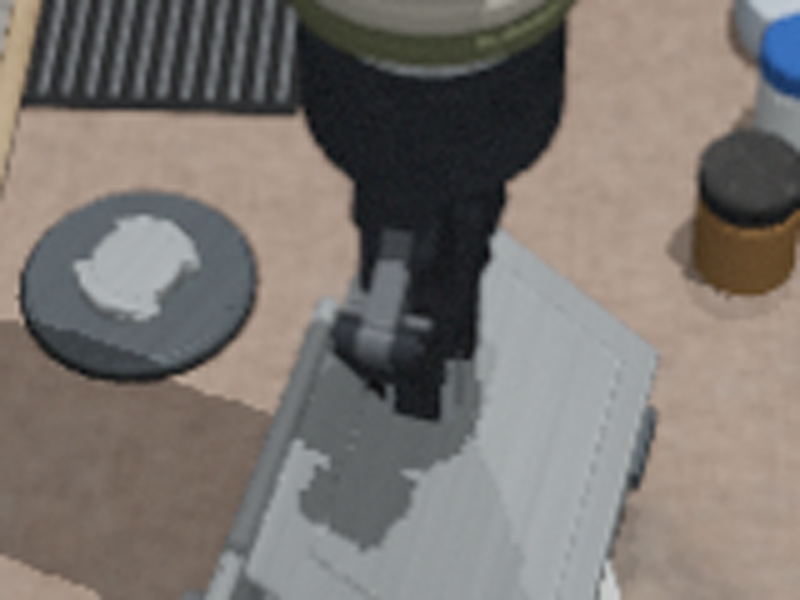

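send_rows --pt "0 -0.003 -0.0018 0 0 0 0" --pt "0 -0.006 -0.0035 0 0 0 0" --pt "0 -0.008 -0.0045 0 0 0 0" --pt "0 -0.008 -0.0045 0 0 0 0" --pt "0 -0.008 -0.0045 0 0 0 0"

```text
clock: 39.5
position: [0.5858, -0.3119, 0.1556]
ee_rot: [0.078, 0.703, -0.702, -0.081]
ft_force: [0.9, 5.7, -5.8]
grip_width: 0.217
```

```bash
python3 -c "
from h import *
st();s=cam('side'); lid(s)"
```

```text
t 39.50 pos [ 0.5858 -0.3119  0.1556] psi -102.9 ydir [-0.003  0.003 -1.   ] q [ 0.54  0.47 -0.16  1.43  0.07  1.25 -1.42] F [ 0.9  5.7 -5.8] M [1.24 0.06 0.07] w 0.217
lid pts 16465 2555 angle 45.2
```

send_rows --pt "15 0 0 0 0 0 0" --pt "35 0 0 0 0 0 0" --pt "50 0 0 0 0 0 0" --pt "50 0 0 0 0 0 0" --pt "50 0 0 0 0 0 0" --pt "50 0 -0.01 0 0 0 0" --pt "50 0 -0.03 0 0 0 0" --pt "50 0 -0.06 0 0 0 0" --pt "50 0 -0.09 0 0 0 0"

```text
clock: 40.3
position: [0.586, -0.3134, 0.2487]
ee_rot: [0.08, 0.703, -0.703, -0.08]
ft_force: [-0.2, -0.9, 0.7]
grip_width: 0.502
```

```bash
python3 -c "
from h import *
st();s=cam('side'); t=cam('top'); lid(s);lid(t); save('e5.png',s['pixels']); save('e5t.png',t['pixels']); go((.4,-.25,.3),-60)"
```

```text
t 40.30 pos [ 0.586  -0.3134  0.2487] psi -103.0 ydir [-0.001  0.    -1.   ] q [ 0.53  0.42 -0.15  1.31  0.06  1.42 -1.42] F [-0.2 -0.9  0.7] M [-0.03 -0.02  0.04] w 0.502
lid pts 21137 2919 angle 45.4
lid pts 5044 1721 angle 2.4
t 40.40 shift [ 0.1977 -0.0475 -0.0204] rot [-0.0057 -0.7502 -0.0082] rows>= 6.0
```

View pics/e5.png

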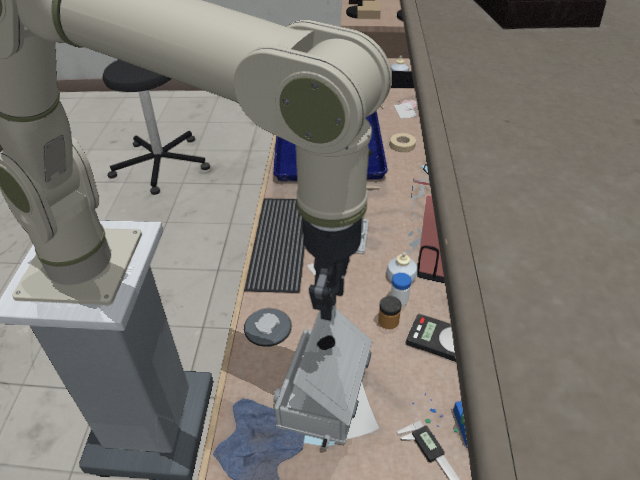

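send_rows --pt "50 0.02 -0.02 0 0 0 0" --pt "50 0.055 -0.045 0 0 -0.1 0" --pt "50 0.095 -0.045 -0.01 0 -0.2 0" --pt "50 0.135 -0.045 -0.01 0 -0.3 0" --pt "50 0.17 -0.045 -0.02 0 -0.4 0" --pt "50 0.19 -0.045 -0.02 0 -0.5 0" --pt "50 0.19 -0.045 -0.02 0 -0.5 0"

```text
clock: 40.98
position: [0.4028, -0.251, 0.2939]
ee_rot: [0.098, -0.699, 0.701, -0.098]
ft_force: [1.2, -1.0, 0.8]
grip_width: 0.502
```

```bash
python3 - <<'E'
from h import *
st();s=cam('side'); t=cam('top')
save('f1.png',s['pixels'],(220,80,420,240),4); save('f2.png',s['pixels'],(220,280,420,440),4); save('f3.png',t['pixels'])
a=np.radians(-12.8); e=np.array([np.cos(a),np.sin(a),0]); y=np.array([-e[1],e[0],0])
for nm,c in (('s',s),('t',t)):
    P=c['W']-np.array((.6325,-.3227,.075)); u=P@e; v=P@y; w=P[...,2]
    m=(np.abs(v)<.075)&(np.abs(v)>.02)&(u<-.01)&(u>-.1)&(w>.012)&(w<.1)
    x,z=u[m],w[m]; f=np.polyfit(x,z,1)
    for _ in range(4):
        r=np.abs(z-np.polyval(f,x)); k=r<.008; f=np.polyfit(x[k],z[k],1)
    print(nm,len(x),k.sum(),'lid angle',-np.degrees(np.arctan(f[0])),'offset normal at hinge',np.polyval(f,0)*np.cos(np.arctan(f[0])))
    m=(np.abs(v)<.02)&(w>.07)&(w<.12)&(u<-.02)&(u>-.1)&(c['pixels'].max(-1)<60); print('knob',m.sum(),u[m].mean(),w[m].mean())
W=s['W'];d=np.hypot(W[...,0]-.574,W[...,1]-.122);m=(d<.036)&(W[...,2]<.235)&(W[...,2]>.03);print('tower z min',np.sort(W[m][:,2])[:6].round(4))
for z0 in (.075,.107,.137,.168,.2): print(cyl(s,.574,.122,z0,z0+.015))
capm([s,t],.574,.122,.2)
E
```

```text
t 40.98 pos [ 0.4028 -0.251   0.2939] psi -74.0 ydir [ 0.001 -0.002 -1.   ] q [ 0.66 -0.02 -0.2   1.73 -0.    1.43 -0.83] F [ 1.2 -1.   0.8] M [-0.08 -0.01  0.  ] w 0.502
s 2984 2983 lid angle 44.25640946587466 offset normal at hinge 0.005788894311263363
knob 170 -0.05548448223629339 0.08817117895224325
t 1241 1237 lid angle 44.39573394778018 offset normal at hinge 0.005092153944760811
knob 60 -0.059014946157810756 0.08995140780194938
tower z min [0.0707 0.0711 0.0712 0.0712 0.0717 0.0718]
(array([0.5723, 0.1244]), 145, np.float64(0.001))
(array([0.5741, 0.124 ]), 150, np.float64(0.001))
(array([0.5725, 0.1246]), 153, np.float64(0.0012))
(array([0.5731, 0.1244]), 153, np.float64(0.0011))
(array([0.5738, 0.1246]), 245, np.float64(0.0023))
grip 123 ((561.25634765625, 129.03765869140625), (31.366901397705078, 46.79440689086914), 64.0927963256836) disc ((572.0906982421875, 123.52749633789062), 32.59975051879883) top [0.2872 0.2873 0.2873 0.2875 0.289 ]
grip 101 ((556.7619018554688, 122.25859069824219), (28.24873161315918, 45.27640151977539), 89.83820343017578) disc ((573.9423828125, 121.8265151977539), 29.055133819580078) top [0.2872 0.2873 0.2877 0.2878 0.2893]
```

View pics/f1.png

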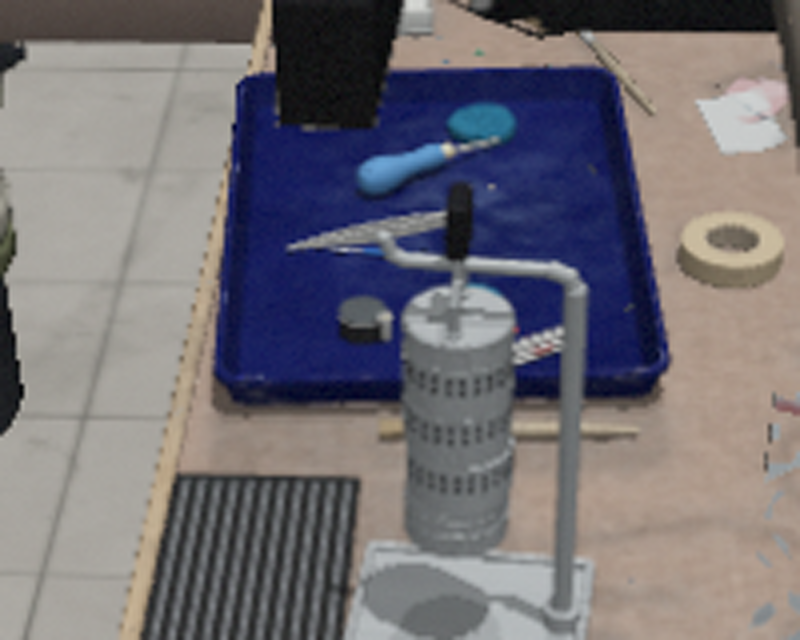

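View pics/f2.png

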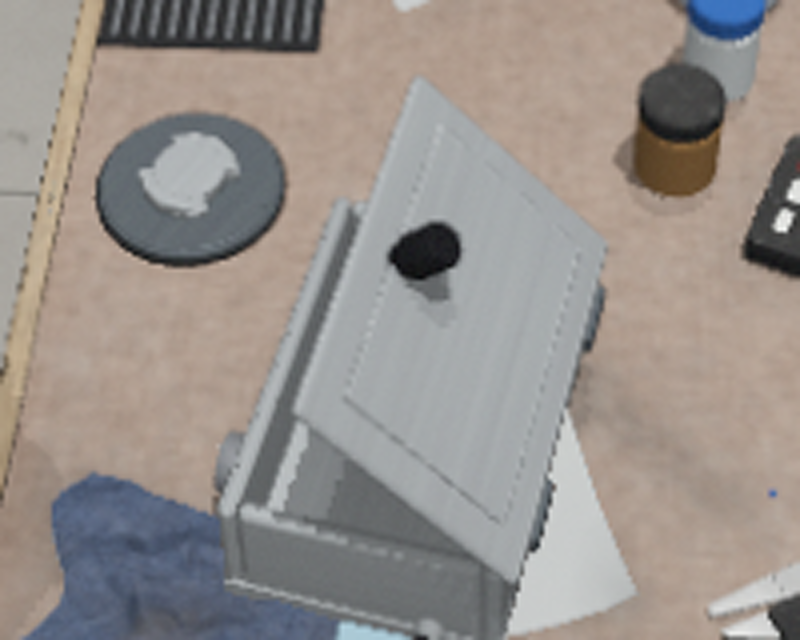

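View pics/f3.png

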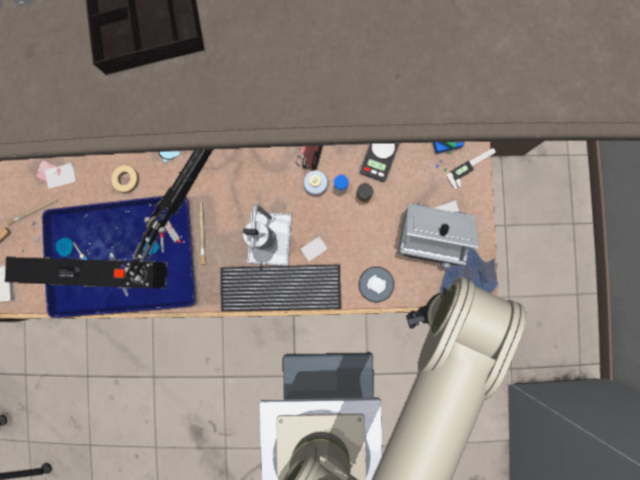

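```bash
python3 -c "
from h import *
print(hand_in()); st()"
```

```text
the job is handed in; nothing more can be done
None
the job is handed in; nothing more can be done
```

The wash is closed down and the job is handed in, at about 41 s of the 210 s allowed.

- **Stack:** I found three baskets on the bench. I stacked them on the bottom cup and put the hanger cap on top. Each part seated at the expected height and was turned clockwise until the torque rose to about 0.5–0.7 N m, which I took as the stop.
- **Tower:** It came off the assembly stand as one piece, with about 4 N on the wrist. It now hangs by the loop on the hook bar at about (0.574, 0.122). In the last pictures it hangs straight, with its bottom at 71 mm (72–80 mm expected), clear of the foot and with the robot away from it.
- **Lid:** It stands at 44.3° from the side camera and 44.4° from the top camera after release.
- **Jars and spirit lamp:** I did not touch them, and the last top picture shows them in place.

**What disagreed or could not be checked:**
- **Camera offset:** The two cameras differ by about 2 mm, so I went by the top camera and by touch.
- **Turn angles:** The gripper turned 98–105° per part, more than the nominal 85–95°. I put that down to slip in the grip and play at the cup. The baskets' measured directions drift a few degrees from one to the next, and the cap's final angle could not be measured.
- **Lid reading:** One early top-camera reading of 2.4° was wrong, because that fit caught the wrong points. The clear view afterwards gave 44.4°.

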